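# Chuck a batch of soundhole rings on the rotary head

## Task

Get the walnut rings ready for sanding on the hand-cranked rotary head: lock its spindle by dropping the steel locking pin into the bearing block and turning the spindle until the pin falls through the cross-hole in the crankshaft, fully home. With the pin in, and every ring on the bench threaded over the mandrel and lying flat in one stack, tighten the mandrel's black knob clockwise to the first click and no further. Then pull the pin and put it back in its hole in the wooden block, leaving the other things on the bench alone.

Things in the scene. Friction and masses are not known exactly. Their poses are not given: they have to be found in the camera images.
- head: Rotary head, a green cast box 150 x 130 mm on plan, 69 mm high, fixed to the bench; place and yaw vary. Origin on the bench under the vertical spindle axis, z up. Along its +y lie a bearing block (52 x 46 mm, 78 mm high, centred 95 mm from the axis) and beyond it, 127 to 170 mm from the axis, the crank handwheel, 80 mm across, axle 45 mm above the bench
- seat (a point): Centre of the mandrel's seat, on the spindle axis, 95 mm above the bench, z up. Below it a round hub 56 mm across and 25 mm high; above it the four-jaw expanding mandrel, 41 mm across and 31 mm high when slack, then the knob. Rings go down over knob and mandrel onto the hub, 3 to 4 mm clear all round
- knob (a point): Black torque-limiting knob on top of the mandrel, round, 40 mm across, from 8 mm below to 9 mm above this point, which is its centre on the spindle axis, 135 mm above the bench. Turning it turns the unlocked spindle (under 0.03 N m, either way, without end)
- bore (a point): Centre of the mouth of the locking-pin hole in the bearing block's top, 78 mm above the bench, z up: vertical, 12 mm wide, small chamfer. The crankshaft crosses it 17 mm down: a pin put in while the cross-hole is out of line stands on the shaft with its collar 39 mm above the mouth, and falls home by its weight when the hole comes into line
- shaft (a point): Centre of the horizontal crankshaft under the pin hole, 45 mm above the bench; shaft 32 mm across, geared one to one to the spindle. Its hidden cross-hole, 13 mm wide, goes right through, so it lines up every half turn (3.14 rad) of the spindle; the pin drops when it is within about 0.1 rad, at 0.4 rad/s or less (turned on too far the pin binds half way: ease back). Its angle at the start is not known
- expander (a joint): Nut of the mandrel, rad, 0 slack (starts 0 to 0.25), growing as the knob turns clockwise seen from above; jaws move out 2.8 mm per rad and meet the rings at about 1.2 to 1.35. The nut needs 0.08 N m, so unless the spindle is locked the whole spindle turns instead (pinned, it has some 0.1 to 0.2 rad of play each way)
- clutch (a joint): Slip of the knob past the nut, rad, 0 at the start, growing clockwise. The knob carries the nut up to 0.25 N m, then slips; the first click is passed at 0.31, where the torque drops to about 0.13 N m; the next would come at 0.94. Turned anticlockwise it drives solidly and does not slip
- pin: Steel locking pin, 83 mm long: shank 10 mm across and 56 mm long with a chamfered nose, collar 26 mm across and 5 mm thick at 56 to 61 mm, grip 22 mm across at 61 to 83 mm. Origin at the nose, z up along the pin to its grip. Mass 80 g. At the start it stands in its hole in the wooden block
- rest (a point): Centre of the mouth of the pin's own hole in the top of the wooden block, z up: 13 mm wide and 60 mm deep with a small chamfer; the collar rests on the block
- block: Wooden tool block, fixed, 50 x 130 mm on plan and 62 mm high, origin on the bench under its centre, z up; its yaw varies; the pin's hole is 38 mm from the centre along -y, and three bits stick up to 16 mm out of its +y half
- ring1: Walnut ring, 66 mm outside, 48 mm inside, 7 mm thick, lying flat on the bench at the start, or absent; origin at the centre of its underside, z up. Mass 16 to 24 g
- ring2: Walnut ring, 66 mm outside, 48 mm inside, 7 mm thick, lying flat on the bench at the start, or absent; origin at the centre of its underside, z up. Mass 16 to 24 g
- ring3: Walnut ring, 66 mm outside, 48 mm inside, 7 mm thick, lying flat on the bench at the start, or absent; origin at the centre of its underside, z up. Mass 16 to 24 g
- ring4: Walnut ring, 66 mm outside, 48 mm inside, 7 mm thick, lying flat on the bench at the start, or absent; origin at the centre of its underside, z up. Mass 16 to 24 g
- sanding_block: Cork sanding block, 70 x 34 x 30 mm, a bystander among the rings; origin at the centre of its underside
- glue: White glue bottle, 52 mm across and 130 mm high, a bystander; origin at the centre of its underside
- polish_tin: Metal tin, 76 mm across and 50 mm high, a bystander; origin at the centre of its underside
- screwdriver: Screwdriver lying on the bench, a bystander
- brush_mug: White mug, 72 mm across and 85 mm high, a bystander; origin at the centre of its underside
- wax_jar: Amber jar, 56 mm across and 55 mm high, a bystander; origin at the centre of its underside
- wrench: Wrench lying on the bench, a bystander

How it is judged:
By the outcome, as a careful person would: the job done as asked, in the order asked, and still so for the second after the job is handed in, with the robot touching nothing.
Of ring1, ring2, ring3, ring4 only 2 to 4 are there at a start; the rules pass over those that are not, and their reading is None.
At some moment in a run one of ring1, ring2, ring3, ring4 may be knocked a few centimetres aside while the robot is not near it.
It also fails if it takes over 210 s, if anything falls off the work surface, if the arm or the gripper's body presses on something with over 40 N, if the wrist force passes 120 N, or if a joint passes its speed limit or range.

## Robot

A 6-joint arm with a two-finger parallel gripper is mounted at the origin on the work surface. World frame = base frame: x ahead of the robot, y to its left, z up, the work surface at z = 0. Lengths are in mm, angles in rad, forces in N, time in s.
With the tool pointing down it reaches from about 300 to 775 mm from the base axis. Payload 14.6 kg.
Tool frame: the origin (TCP) lies at the very end of the fingers, on their centre line; the grasp point (between the pads) lies 19 mm behind it (r.pinch_z is the z of the grasp point in the tool frame, in mm); z points along the fingers, y is the line along which they close (so a half turn about z gives the same grasp; the last joint's range is limited). The gripper opens to 94 mm and grips with 3 to 60 N. Pads are 16 mm wide; open, the fingers measure 119 mm over their backs; the gripper's body (75 mm by 177 mm) begins 78 mm behind the grasp point.
Start: joints at [-1.357, 0.3, 1.521, -0, 1.321, -0.067], TCP at [152.412, -528.451, 205.446] pointing down, gripper open.
Joint ranges: [-3.03, 3.03], [-0.79, 2.21], [0.23, 2.52], [-1.04, 4.18], [0, 3.07], [-2.55, 2.55]. Speed limits (rad/s): [2.22, 2.22, 2.57, 3.14, 3.14, 3.14].

## Interface

Orientations are given as a unit quaternion [x, y, z, w].
In Python, from workcell import r, imaging gives the robot as it stands.
- The arm moves only by the tool jog_arm, never from a script. Its argument "steps" is a list of rows, each a list of 5 numbers: the shift along the tool's x, y, z as a fraction of full scale, then the turn about the tool's z as a fraction of full scale, then the closure, from -1 (fully open) to 1 (shut). A call has 1 to 20 rows; each row is the pose to reach, as a shift and turn from the pose commanded when the call began, along the tool's axes at that moment; what a row does not reach only later rows make up. Full scale, the value 1, is 0.1 m for a shift and 0.5 rad for a turn. A row lasts 1/8 s, in which the tool goes at most 62.5 mm and 10.7 degrees, less where a joint would pass 70% of its speed; a pose out of reach is approached as far as the arm can. A call with a number of a shift or a turn outside -1 to 1 is refused whole. A call with a gripper value outside its range is refused whole. The fingers move at their own pace and stop on an object; "newtons" is the grip in N (left out, the last holds). Time passes only in rows, so rows that repeat a pose let the fingers close. It gives the time, the measured TCP pose, the force, the opening and the grip force at its end, in the units of the state.
- r.sense(): the state, without advancing time (a new reading comes with each control period).
- imaging.snapshot(name): name is "scene" or "side" or "wrist"; returns the picture (400x640x3 uint8, red, green, blue); there is no depth.
- imaging.get_calibration(name): a dict with "camera_matrix" (3x3 intrinsics, pixels), "k1" (the pictures are not rectified: a ray, as slopes to the right and down, at radius r is drawn at 1 + k1 r^2 times it, then the intrinsics apply), "camera_from_world" (4x4, takes a point from world to camera coordinates). Camera axes: x right, y down, z forward; pixel columns grow to the right and rows downward; lengths in mm; the calibration is good to about 2 mm. A picture is of the moment at which its call begins: read the wrist's pose just before it. get_calibration takes no time and is no camera call; for the wrist camera it gives the pose at the moment of the call.
- r.sign_off(): hands the job in; it is judged then, once.
The state is a dict: "time": time; "joint_positions": joint angles; "dq": joint speeds; "tau": joint torques, N m; "eef_pos": TCP position; "tool_rot": TCP orientation; "wrist_force": force on the tool from outside, world axes, zero at the start; "torque": the same for the moment, N m; "gripper_width": finger opening in mm; "finger_force": force on a finger pad.
Only numpy, scipy, OpenCV 4.12 (cv2) and the standard library are available. Lean on these libraries where they do the work, as an engineer would, in place of code of your own. Each camera call takes 0.05 s, during which the arm holds its last target. There are 200 camera calls.

## Working session

There is one attempt and no reset: what is moved stays moved. The work goes in short steps, Python scripts to look and compute and a tool call to move; the robot and the scene stay as the last step left them, time stands still between calls to the robot, and variables do not carry over. Pictures are saved under pics/ and viewed, at most 14 in all, crops included, and the job is handed in when it is done.

Besides the shell and the picture viewer there is one more tool, called after "Emit:" as name([rows], argument=value, ...), one row to a line, values as JSON. jog_arm: Moves the arm, as the interface text tells. Shift numbers are shares of 0.1 m and turn numbers shares of 0.5 rad, none past 1 either way. Its arguments: {"type":"object","properties":{"steps":{"type":"array"},"newtons":{"type":"number"}},"required":["steps"]}

```bash
mkdir -p pics; cat > h.py <<'E'
import numpy as np, cv2
from workcell import r, imaging
def snap(n,f=None):
    c=imaging.get_calibration(n); im=imaging.snapshot(n)
    if f: cv2.imwrite('pics/'+f,cv2.cvtColor(np.asarray(im),cv2.COLOR_RGB2BGR))
    return np.asarray(im),c
def ray(c,u,v):
    K=np.array(c['camera_matrix']);d=np.array([(u-K[0,2])/K[0,0],(v-K[1,2])/K[1,1]])
    s=d.copy()
    for _ in range(20): s=d/(1+c['k1']*(s@s))
    T=np.array(c['camera_from_world']);R=T[:3,:3]
    return -R.T@T[:3,3], R.T@np.array([s[0],s[1],1])
def plane(c,u,v,z):
    o,d=ray(c,u,v); return o+d*(z-o[2])/d[2]
def proj(c,p):
    T=np.array(c['camera_from_world']);q=T[:3,:3]@np.array(p)+T[:3,3];s=q[:2]/q[2];s=s*(1+c['k1']*(s@s))
    K=np.array(c['camera_matrix']);return K[0,0]*s[0]+K[0,2],K[1,1]*s[1]+K[1,2]
E
python3 - <<'E'
from h import *
for n in('scene','side','wrist'):
    im,c=snap(n,n+'0.png'); o,d=ray(c,320,200); print(n,o.round(),d.round(2),c['k1'],np.array(c['camera_matrix'])[0,0])
s=r.sense();print(s['eef_pos'],s['tool_rot'],s['time'],s['gripper_width'])
E
```

```text
scene [1460. -416. 1136.] [-0.63  0.27 -0.73] 0.00185063713802528 496.17430362509907
side [489. 956. 862.] [ 0.08 -0.81 -0.59] -0.022911709866105145 406.0474707834883
wrist [ 227. -508.  384.] [-0.24 -0.09 -0.97] -0.032246795207220166 306.7609662469747
[ 152.37208479 -528.26935674  205.01266534] [ 9.90160353e-01  1.39936714e-01 -3.30042516e-05 -4.36656753e-04] 0.15 93.93047254164742
```

View pics/scene0.png

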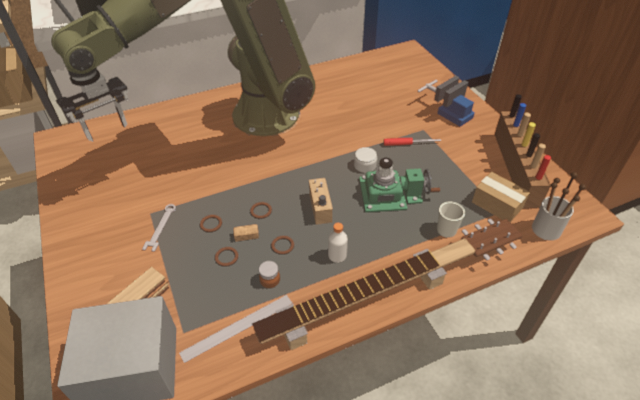

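View pics/side0.png

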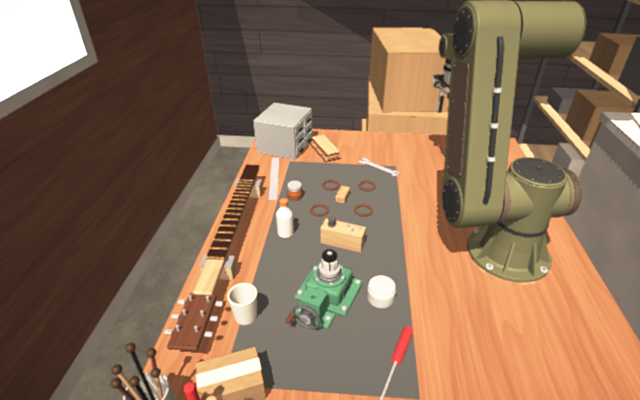

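Scene view: four rings at (211,223), (261,211), (227,257) and (282,244). The tool block is at (320,200) with the pin's dark grip at (322,201), and the head's knob is at (386,163). In the side view, the knob is at (330,257) and the pin at (332,223).

```bash
python3 - <<'E'
from h import *
S=imaging.get_calibration('scene');D=imaging.get_calibration('side')
a=cv2.imread('pics/scene0.png');b=cv2.imread('pics/side0.png')
def tri(p,q):
    o1,d1=ray(S,*p);o2,d2=ray(D,*q);A=np.c_[d1,-d2];t=np.linalg.lstsq(A,o2-o1,rcond=None)[0]
    return ((o1+t[0]*d1+o2+t[1]*d2)/2).round(1),np.linalg.norm(o1+t[0]*d1-o2-t[1]*d2).round(1)
print('knob',tri((386,163),(330,257)),'pin',tri((322,201),(332,223)))
# rings: brown dark on grey mat
hsv=cv2.cvtColor(a,cv2.COLOR_BGR2HSV)
m=((hsv[...,1]>90)&(hsv[...,2]<130)&((hsv[...,0]<18)|(hsv[...,0]>172))).astype(np.uint8)*255
for (u,v) in ((211,223),(261,211),(227,257),(282,244)):
    mm=np.zeros_like(m);mm[v-16:v+17,u-18:u+19]=m[v-16:v+17,u-18:u+19]
    y,x=np.nonzero(mm);h=cv2.convexHull(np.c_[x,y].astype(np.float32));P=np.array([plane(S,p[0][0],p[0][1],5)[:2] for p in h],np.float32)
    print('ring',plane(S,u,v,5)[:2].round(),[np.round(k,1) for k in cv2.minEnclosingCircle(P)],len(x))
c1=cv2.resize(a[140:250,290:450],(800,550),interpolation=cv2.INTER_CUBIC);c2=cv2.resize(b[200:340,270:420],(590,550),interpolation=cv2.INTER_CUBIC)
cv2.imwrite('pics/c1.png',c1);cv2.imwrite('pics/c2.png',c2)
E
```

```text
knob (array([538. , 200.1, 131. ]), np.float64(0.8)) pin (array([547.4, -14. ,  68.9]), np.float64(0.9))
ring [ 438. -329.] [array([ 436.1, -329.9]), np.float64(33.4)] 108
ring [ 454. -177.] [array([ 448.7, -175.9]), np.float64(33.4)] 101
ring [ 579. -322.] [array([ 574.8, -323. ]), np.float64(33.1)] 131
ring [ 600. -164.] [array([ 602. , -163.7]), np.float64(33.2)] 129
```

View pics/c1.png

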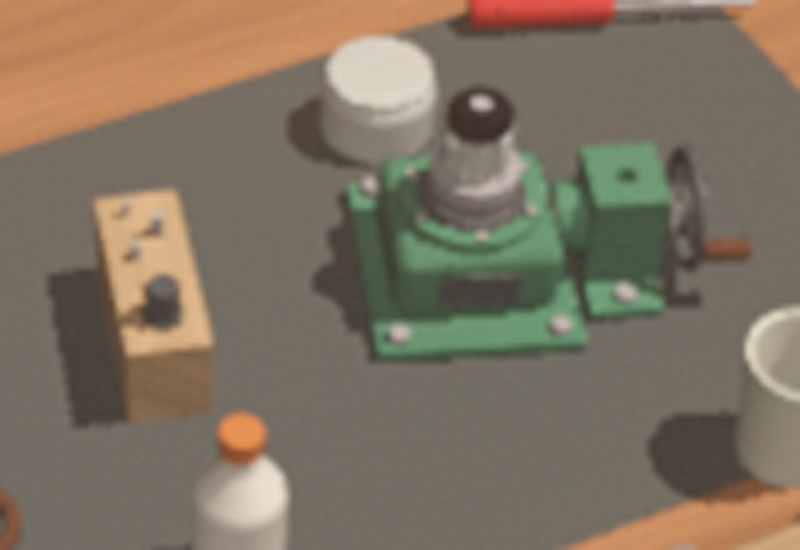

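View pics/c2.png

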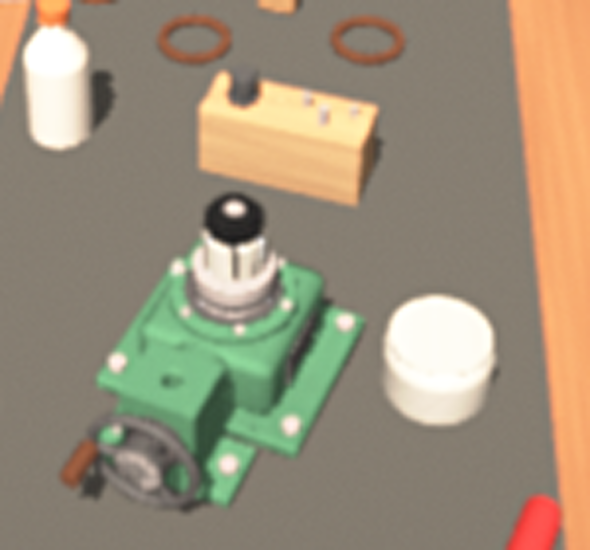

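```bash
python3 - <<'E'
from h import *
S=imaging.get_calibration('scene');D=imaging.get_calibration('side')
f=lambda c,p,z:plane(c,*p,z)[:2].round(1)
print('bore',f(S,(415.4,175.2),78),f(D,(314,296.7),78))
print('knobtop',f(S,(386.4,160.2),144),f(D,(329.6,252.8),144))
print('pintop',f(S,(322.6,197),89),f(D,(332.3,218.5),89))
g=lambda x,y:(290+x/5,140+y/5)
print('block corners',[f(S,g(*p),62) for p in((95,198),(176,190),(213,343),(127,357))])
E
```

```text
bore [575.6 287.7] [570.3 288.6]
knobtop [540.2 199.3] [539.1 198. ]
pintop [551.2 -13.3] [546.2 -11.6]
block corners [array([442.8, -10.7]), array([457.1,  37.7]), array([582.5,   4.5]), array([571.7, -45.6])]
```

View pics/wrist0.png

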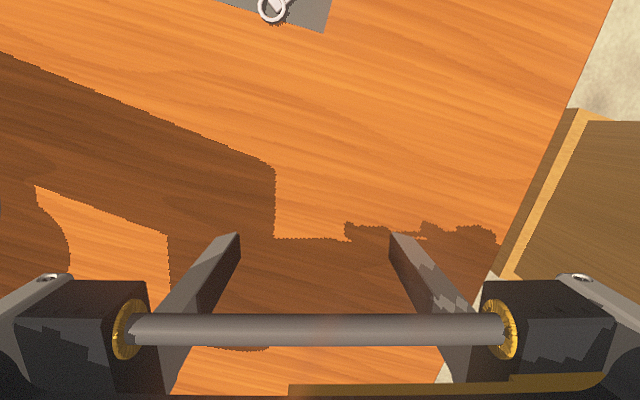

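The wrist image has tool +x pointing up, with the fingers at the bottom. Next I move towards the first ring.

Emit:
jog_arm([
  [0.5, -0.2, 0, 0, -1],
  [1, -0.4, 0, 0, -1],
  [1, -0.4, 0, 0, -1],
])

```text
time: 0.52
eef_pos: [239.4, -460.7, 205.5]
tool_rot: [0.99, 0.142, 0.0, -0.0]
wrist_force: [-0.4, -0.2, -0.8]
gripper_width: 93.9
finger_force: 0.0
```

Emit:
jog_arm([
  [0.5, -0.2, 0, 0, -1],
  [1, -0.4, 0, 0, -1],
  [1, -0.4, 0, 0, -1],
])

```text
time: 0.9
eef_pos: [323.8, -395.1, 205.4]
tool_rot: [0.99, 0.141, 0.0, -0.0]
wrist_force: [-0.4, -0.6, 0.6]
gripper_width: 94.0
finger_force: 0.0
```

Emit:
jog_arm([
  [0.5, -0.2, 0, 0, -1],
  [0.8, -0.3, 0, 0, -1],
  [0.8, -0.3, 0, 0, -1],
  [0.8, -0.3, 0, 0, -1],
])

```text
time: 1.4
eef_pos: [389.9, -346.3, 205.3]
tool_rot: [0.99, 0.139, -0.0, -0.0]
wrist_force: [-0.3, -0.2, 0.2]
gripper_width: 94.0
finger_force: 0.0
```

```bash
cat >> h.py <<'E'
def tool():
    from scipy.spatial.transform import Rotation as Ro
    s=r.sense();return np.array(s['eef_pos']),Ro.from_quat(s['tool_rot']).as_matrix(),s
def delta(xyz):
    p,R,s=tool();return (R.T@(np.array(xyz)-p)/100).round(3)
def rings(im,c,z=5,rad=33,tol=5):
    hsv=cv2.cvtColor(im,cv2.COLOR_RGB2HSV)
    m=((hsv[...,1]>90)&(hsv[...,2]<140)&((hsv[...,0]<18)|(hsv[...,0]>172))).astype(np.uint8)*255
    out=[]
    for k in cv2.findContours(cv2.morphologyEx(m,cv2.MORPH_CLOSE,np.ones((5,5))),cv2.RETR_EXTERNAL,cv2.CHAIN_APPROX_NONE)[0]:
        if len(k)<20: continue
        P=np.array([plane(c,q[0][0],q[0][1],z)[:2] for q in k],np.float32)
        ctr,R=cv2.minEnclosingCircle(P)
        if abs(R-rad)<tol: out.append((np.round(ctr,1),round(R,1),k[:,0].mean(0).round()))
    return out
E
python3 - <<'E'
from h import *
im,c=snap('wrist','w1.png')
for o in rings(im,c): print(o)
p,R,s=tool();print(p.round(1),s['joint_positions'],s['time'])
im,c=snap('scene');
for o in rings(im,c): print('S',o)
E
```

```text
(array([  15.3, -200.5]), 32.6, array([155., 385.]))
(array([ 439.7, -331.4]), 32.8, array([311., 137.]))
(array([ 451.9, -177.9]), 32.8, array([194.,  96.]))
[ 389.9 -346.3  205.4] [-7.96352395e-01  2.36521457e-01  1.60145600e+00 -2.60848115e-04
  1.30381806e+00  4.95151322e-01] 1.45
S (array([ 603.8, -527.6]), 33.4, array([157., 290.]))
S (array([ 695.2, -237.8]), 30.4, array([270., 280.]))
S (array([ 574.4, -322.7]), 33.5, array([226., 256.]))
S (array([ 602. , -163.7]), 33.2, array([282., 245.]))
S (array([ 528.9, -249.4]), 35.1, array([246., 237.]))
S (array([ 436.1, -329.9]), 33.4, array([210., 223.]))
S (array([ 448.7, -175.9]), 33.4, array([260., 210.]))
S (array([161. , 809.2]), 29.2, array([471.,  84.]))
S (array([-256. ,  322.8]), 37.7, array([316.,  61.]))
```

View pics/w1.png

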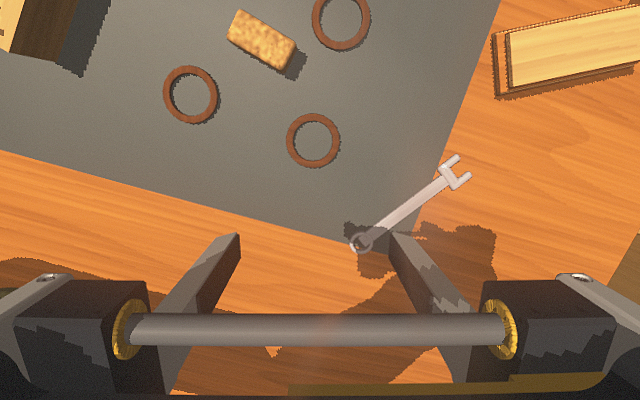

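The wrist view shows ring A at (311,137), matching (440,-331), and the wrench running from (360,242) to (465,175).

```bash
python3 - <<'E'
from h import *
c=imaging.get_calibration('wrist')
print([plane(c,u,v,5)[:2].round() for u,v in((360,242),(445,165),(468,180))], delta((440,-331.3,40)))
E
```

```text
[array([ 330., -429.]), array([ 457., -499.]), array([ 448., -534.])] [ 0.523 -0.005  1.654]
```

Emit:
jog_arm([
  [0.3, 0, 0.4, 0, -0.7],
  [0.52, 0, 1, 0, -0.7],
  [0.52, 0, 1, 0, -0.7],
], newtons=12)

```text
time: 1.88
eef_pos: [439.4, -329.8, 102.0]
tool_rot: [0.99, 0.14, -0.002, -0.003]
wrist_force: [-0.7, 0.2, 0.3]
gripper_width: 80.1
finger_force: 0.0
```

Emit:
jog_arm([
  [0, 0, 0.5, 0, -0.7],
  [0, 0, 0.9, 0, -0.7],
  [0, 0, 0.95, 0, -0.7],
  [0, 0, 1, 0, -0.7],
])

```text
time: 2.38
eef_pos: [441.6, -332.2, 7.9]
tool_rot: [0.99, 0.14, 0.001, 0.001]
wrist_force: [-0.1, 0.5, -0.4]
gripper_width: 80.1
finger_force: 0.0
```

Emit:
jog_arm([
  [0, 0, 0.03, 0, -0.7],
  [0, 0, 0.03, 0, 0],
  [0, 0, 0.03, 0, 0],
  [0, 0, 0.03, 0, 0],
  [0, 0, 0.03, 0, 0],
], newtons=12)

```text
time: 3.0
eef_pos: [441.2, -331.0, 3.1]
tool_rot: [0.99, 0.14, 0.0, 0.0]
wrist_force: [-1.5, 1.5, 6.1]
gripper_width: 65.5
finger_force: 12.0
```

Emit:
jog_arm([
  [0, 0, -0.5, 0, 0],
  [0.1, -0.3, -1, 0, 0],
  [0.4, -0.97, -1, 0, 0],
  [0.4, -0.97, -1, 0, 0],
])

```text
time: 3.5
eef_pos: [452.8, -224.0, 103.0]
tool_rot: [0.99, 0.141, 0.0, 0.0]
wrist_force: [-1.2, -0.3, 0.4]
gripper_width: 65.7
finger_force: 12.0
```

Emit:
jog_arm([
  [0.2, -0.5, -0.5, 0, 0],
  [0.35, -0.97, -1, 0, 0],
  [0.35, -0.97, -1, 0, 0],
])

```text
time: 3.88
eef_pos: [460.0, -122.6, 204.7]
tool_rot: [0.99, 0.141, 0.002, 0.001]
wrist_force: [-0.4, -0.3, -1.4]
gripper_width: 65.8
finger_force: 12.0
```

Emit:
jog_arm([
  [0.2, -0.5, 0, 0, 0],
  [0.35, -0.97, 0, 0, 0],
  [0.35, -0.97, 0, 0, 0],
])

```text
time: 4.25
eef_pos: [465.9, -19.2, 201.5]
tool_rot: [0.99, 0.141, -0.001, -0.0]
wrist_force: [-1.4, -1.2, 0.9]
gripper_width: 65.7
finger_force: 12.0
```

Emit:
jog_arm([
  [0.2, -0.5, 0, 0, 0],
  [0.35, -0.97, 0, 0, 0],
  [0.35, -0.97, 0, 0, 0],
])

```text
time: 4.62
eef_pos: [472.9, 83.1, 201.5]
tool_rot: [0.99, 0.141, -0.001, -0.0]
wrist_force: [0.5, -0.6, 0.3]
gripper_width: 65.6
finger_force: 12.0
```

Emit:
jog_arm([
  [0.2, -0.5, 0, 0, 0],
  [0.35, -0.95, 0, 0, 0],
  [0.35, -0.95, 0, 0, 0],
  [0.35, -0.95, 0, 0, 0],
])

```text
time: 5.12
eef_pos: [480.4, 181.5, 201.8]
tool_rot: [0.99, 0.139, -0.001, 0.0]
wrist_force: [-0.6, 0.0, -0.1]
gripper_width: 65.4
finger_force: 12.0
```

```bash
python3 - <<'E'
from h import *
im,c=snap('wrist','w2.png')
p,R,s=tool();print(p.round(1),s['joint_positions'],s['time'],s['gripper_width'])
print(proj(c,(539.5,198.7,144)),proj(c,(573,288,78)),proj(c,p))
E
```

```text
[480.4 181.4 202.1] [ 2.89936139e-01  2.21908848e-01  1.62728403e+00 -3.11393353e-04
  1.29310266e+00  1.58166524e+00] 5.175 65.569071581186
(np.float64(311.6811859128297), np.float64(140.81806780075536)) (np.float64(229.22494905931615), np.float64(73.6937469537873)) (np.float64(311.6962390011434), np.float64(246.7245563479162))
```

View pics/w2.png

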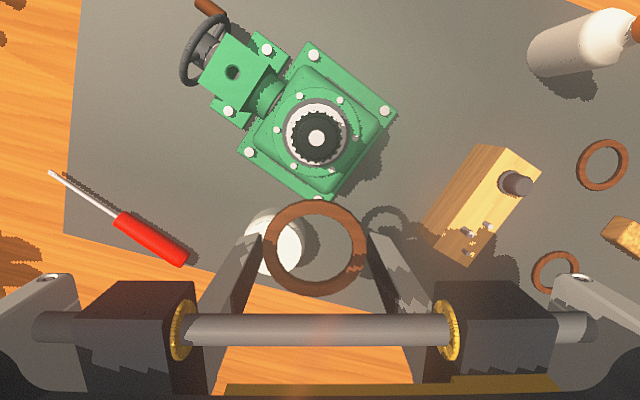

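Wrist view: knob centre near (316,138), bore near (232,72), and the held ring near (316,247). I'll fit these precisely.

```bash
cat >> h.py <<'E'
def blob(m,c,seed,z,win=40):
    u,v=seed;k=np.zeros(m.shape,np.uint8);k[v-win:v+win,u-win:u+win]=m[v-win:v+win,u-win:u+win]
    k=cv2.morphologyEx(k,cv2.MORPH_OPEN,np.ones((3,3)))
    cs=cv2.findContours(k,cv2.RETR_EXTERNAL,cv2.CHAIN_APPROX_NONE)[0]
    q=max(cs,key=cv2.contourArea);P=np.array([plane(c,a[0][0],a[0][1],z)[:2] for a in q],np.float32)
    e=cv2.minEnclosingCircle(P);return np.round(e[0],1),round(e[1],1)
def held(im,c,p,z,win=60):
    "ring in hand: circle fit through inner hole and outer edge at height z"
    hsv=cv2.cvtColor(im,cv2.COLOR_RGB2HSV);m=((hsv[...,1]>90)&(hsv[...,2]<200)&((hsv[...,0]<18)|(hsv[...,0]>172))).astype(np.uint8)
    u,v=map(int,proj(c,p));k=np.zeros_like(m);k[v-win:v+win,u-win:u+win]=m[v-win:v+win,u-win:u+win]
    y,x=np.nonzero(k);P=np.array([plane(c,a,b,z)[:2] for a,b in zip(x,y)]);
    ctr=np.array(p[:2],float)
    for _ in range(15):
        d=P-ctr;rr=np.hypot(*d.T);g=(rr>21)&(rr<37);d,rr=d[g],rr[g]
        ang=np.arctan2(d[:,1],d[:,0]);b=np.digitize(ang,np.linspace(-np.pi,np.pi,49))
        mids=np.array([[d[b==i].mean(0)] for i in set(b)if (b==i).sum()>10])[:,0]
        A=np.c_[2*mids,np.ones(len(mids))];s=np.linalg.lstsq(A,(mids**2).sum(1),rcond=None)[0];ctr=ctr+s[:2]
    return ctr.round(1),np.sqrt(s[2]+s[:2]@s[:2]).round(1),len(mids)
E
python3 - <<'E'
from h import *
im,c=snap('wrist')
p,R,s=tool()
g=im.max(2)
for t in(50,70,90):print(t,'knob',blob((g<t).astype(np.uint8),c,(316,138),144,36),'bore',blob((g<t).astype(np.uint8),c,(232,72),78,14))
h,rad,n=held(im,c,p,p[2]+4);print('held',h,rad,n,'tool off',R.T[:2,:2]@(h-p[:2]),p)
h,rad,n=held(im,c,p,p[2]);print('held',h,rad,n)
E
```

```text
Traceback (most recent call last):
  File "h.py", line 37, in blob
    q=max(cs,key=cv2.contourArea);P=np.array([plane(c,a[0][0],a[0][1],z)[:2] for a in q],np.float32)
ValueError: max() iterable argument is empty
```

```bash
python3 - <<'E'
from h import *
im,c=snap('wrist')
p,R,s=tool()
g=im.max(2).astype(int)
print(g[138,280:352:3],g[72,218:248:2],g[60:86:2,232])
for t in(70,90):print(t,'knob',blob((g<t).astype(np.uint8),c,(316,138),144,36))
hs=cv2.cvtColor(im,cv2.COLOR_RGB2HSV);print('bore lowgreen',[blob((g<t).astype(np.uint8),c,(232,72),78,14) for t in(60,75,90)])
h,rad,n=held(im,c,p,p[2]+4);print('held',h,rad,n,'tool off',R.T[:2,:2]@(h-p[:2]),p)
E
```

```text
[201 135 189 246  96  75  83  81  79  63 244 240 240 242 244  58  74  77
  81  67  73 153  94  93] [210 208 209 195 107  74  76  84  79  72 129 194 210 206 208] [210 212 165 101  72  71  84  80  80  71 158 211 206]
70 knob (array([530.8, 184.3]), 3.1)
90 knob (array([543.1, 196.1]), 19.1)Traceback (most recent call last):
  File "<stdin>", line 7, in <module>
  File "h.py", line 37, in blob
    q=max(cs,key=cv2.contourArea);P=np.array([plane(c,a[0][0],a[0][1],z)[:2] for a in q],np.float32)
ValueError: max() iterable argument is empty
```

```bash
python3 - <<'E'
from h import *
im,c=snap('wrist')
p,R,s=tool()
g=im.max(2).astype(int)
for t in(85,95,110):print(t,'knob',blob((g<t).astype(np.uint8),c,(316,138),144,36))
print('pip',blob((g>200).astype(np.uint8),c,(316,138),144,14))
print('bore',[blob((g<t).astype(np.uint8),c,(232,72),78,14) for t in(95,120)])
h,rad,n=held(im,c,p,p[2]+4);print('held',h,rad,n,'tool off',R.T[:2,:2]@(h-p[:2]),p)
E
```

```text
85 knob (array([542.1, 195.9]), 18.7)
95 knob (array([542.9, 196.2]), 19.2)
110 knob (array([542.8, 196.1]), 19.2)
pip (array([542.8, 196.1]), 6.0)
bore [(array([575.3, 285.5]), 5.6), (array([575.1, 285.8]), 6.1)]
held [480.6 180.2] 28.0 48 tool off [-0.20054894  1.78697981] [480.30032497 181.97305151 202.47368374]
```

Emit:
jog_arm([
  [0.4, 0.02, 0, 0, 0],
  [0.64, 0.026, 0.2, 0, 0],
  [0.64, 0.026, 0.5, 0, 0],
  [0.64, 0.026, 0.5, 0, 0],
  [0.64, 0.026, 0.5, 0, 0],
])

```text
time: 5.95
eef_pos: [542.6, 198.2, 153.8]
tool_rot: [0.99, 0.14, 0.001, -0.0]
wrist_force: [0.2, -0.2, -0.3]
gripper_width: 65.5
finger_force: 12.0
```

```bash
python3 - <<'E'
from h import *
im,c=snap('wrist','w3.png')
p,R,s=tool();print(p)
g=im.max(2).astype(int)
u,v=map(int,proj(c,(542.8,196.1,144)));print(u,v)
try:
  for t in(95,110):print(t,'knob',blob((g<t).astype(np.uint8),c,(u,v),144,36))
  print('pip',blob((g>200).astype(np.uint8),c,(u,v),144,14))
except Exception as e:print(e)
h,rad,n=held(im,c,p,p[2]+4,90);print('held',h,rad,n)
cv2.imwrite('pics/w3c.png',cv2.cvtColor(cv2.resize(im[120:320,190:450],(780,600)),cv2.COLOR_RGB2BGR))
E
```

```text
[542.71942168 198.32655691 154.08274249]
314 241
95 knob (array([545.5, 196.5]), 19.9)
110 knob (array([541. , 192.6]), 25.1)
pip (array([543.5, 196.9]), 5.7)
held [542.9 196.6] 28.0 48
```

View pics/w3c.png

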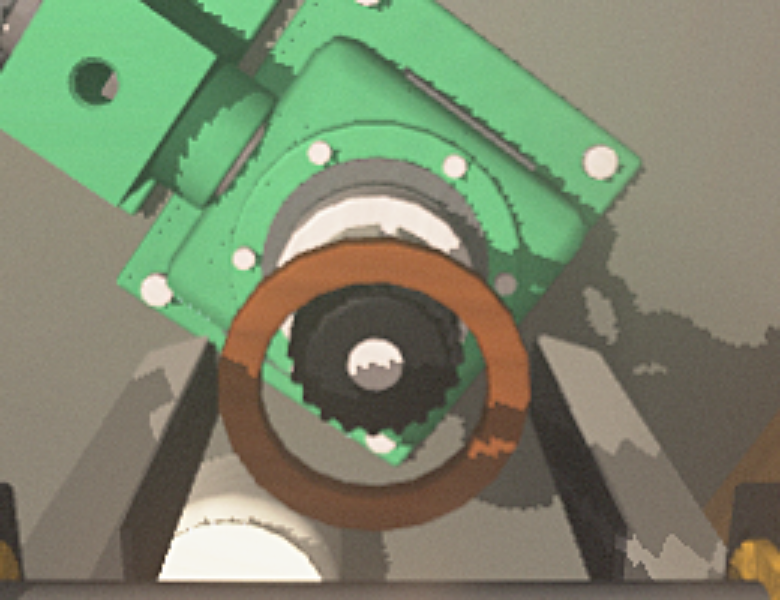

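The held ring is concentric with the knob, within 1 mm. In this view the camera bias is about -1.7 mm in y. I'll lower it.

Emit:
jog_arm([
  [0.005, 0, 0.15, 0, 0],
  [0.005, 0, 0.3, 0, 0],
  [0.005, 0, 0.42, 0, 0],
  [0.005, 0, 0.54, 0, 0],
  [0.005, 0, 0.54, 0, 0],
])

```text
time: 6.62
eef_pos: [542.4, 198.5, 97.5]
tool_rot: [0.99, 0.14, -0.001, 0.0]
wrist_force: [-1.1, 0.1, 0.5]
gripper_width: 66.3
finger_force: 12.0
```

Emit:
jog_arm([
  [0, 0, 0.01, 0, -0.7],
  [0, 0, 0.01, 0, -0.7],
  [0, 0, 0.01, 0, -0.7],
  [0, 0, -0.5, 0, -0.7],
  [0, 0, -1, 0, -0.7],
  [0, 0, -1, 0, -0.7],
])

```text
time: 7.38
eef_pos: [544.1, 199.0, 202.7]
tool_rot: [0.99, 0.14, 0.004, -0.001]
wrist_force: [-0.8, 0.2, -0.6]
gripper_width: 79.5
finger_force: 0.0
```

```bash
python3 - <<'E'
from h import *
im,c=snap('wrist','w4.png')
p,R,s=tool();print(p,s['joint_positions'][5])
h=held(im,c,(542.8,196.5,102),102,60);print('seated',h)
im,c=snap('scene')
for o in rings(im,c):
    if 400<o[0][0]<620 and -350<o[0][1]<-100: print('S',o)
print(delta((451,-177.5,200)))
E
```

```text
[543.20259707 198.73570811 199.96315185] 1.5773988267652328
seated (array([541.6, 196.5]), np.float64(28.7), 36)
S (array([ 574.8, -323. ]), 33.1, array([226., 256.]))
S (array([ 602. , -163.5]), 33.2, array([282., 245.]))
S (array([ 528.5, -249.2]), 35.1, array([246., 237.]))
S (array([ 448.7, -175.8]), 33.4, array([260., 210.]))
[-1.922  3.359 -0.017]
```

Emit:
jog_arm([
  [-0.25, 0.45, 0, 0, -0.7],
  [-0.48, 0.84, 0, 0, -0.7],
])

```text
time: 7.72
eef_pos: [518.8, 103.4, 196.7]
tool_rot: [0.99, 0.14, -0.001, 0.0]
wrist_force: [-0.1, -0.2, 0.3]
gripper_width: 79.5
finger_force: 0.0
```

Emit:
jog_arm([
  [-0.25, 0.45, 0, 0, -0.7],
  [-0.48, 0.84, 0, 0, -0.7],
])

```text
time: 7.98
eef_pos: [495.9, 9.0, 197.0]
tool_rot: [0.99, 0.14, -0.001, -0.0]
wrist_force: [0.4, -0.2, 0.3]
gripper_width: 79.8
finger_force: 0.0
```

Emit:
jog_arm([
  [-0.25, 0.45, 0, 0, -0.7],
  [-0.48, 0.84, 0, 0, -0.7],
])

```text
time: 8.22
eef_pos: [473.1, -84.9, 197.1]
tool_rot: [0.99, 0.14, -0.001, -0.0]
wrist_force: [0.1, 0.1, -0.4]
gripper_width: 80.2
finger_force: 0.0
```

Emit:
jog_arm([
  [-0.25, 0.45, 0.2, 0, -0.7],
  [-0.48, 0.84, 0.6, 0, -0.7],
  [-0.48, 0.84, 0.8, 0, -0.7],
  [-0.48, 0.84, 0.8, 0, -0.7],
])

```text
time: 8.72
eef_pos: [450.0, -177.2, 116.3]
tool_rot: [0.99, 0.14, -0.002, -0.001]
wrist_force: [0.3, -0.6, 0.6]
gripper_width: 80.0
finger_force: 0.0
```

```bash
cat > chk.py <<'E'
from h import *
im,c=snap('wrist')
p,R,s=tool();print(p.round(1),s['time'])
for o in rings(im,c): print(o,delta((*o[0],3)))
E
python3 chk.py
```

```text
[ 450.9 -177.1  117.7] 8.775
(array([ 574., -319.]), 32.4, array([480., 122.])) [0.792 1.706 1.143]
```

```bash
python3 - <<'E'
from h import *
im,c=snap('wrist');p,R,s=tool()
h=held(im,c,(451,-177,6),6,45);print(h,delta((*h[0],3)),p)
E
```

```text
(array([ 452.2, -177.4]), np.float64(28.4), 48) [0.007 0.005 1.156] [ 451.44334308 -177.13255384  118.55628601]
```

Emit:
jog_arm([
  [0.007, 0, 0.5, 0, -0.7],
  [0.007, 0, 0.9, 0, -0.7],
  [0.007, 0, 1, 0, -0.7],
  [0.007, 0, 1, 0, -0.7],
])

```text
time: 9.32
eef_pos: [452.6, -177.2, 19.4]
tool_rot: [0.99, 0.14, 0.0, 0.0]
wrist_force: [0.1, -0.4, -0.7]
gripper_width: 80.0
finger_force: 0.0
```

Emit:
jog_arm([
  [0, 0, 0.14, 0, -0.7],
  [0, 0, 0.14, 0, -0.7],
])

```text
time: 9.57
eef_pos: [452.0, -177.2, 4.3]
tool_rot: [0.99, 0.14, -0.0, -0.0]
wrist_force: [0.3, 0.1, 0.3]
gripper_width: 79.6
finger_force: 0.0
```

Emit:
jog_arm([
  [0, 0, 0.01, 0, 0],
  [0, 0, 0.01, 0, 0],
  [0, 0, 0.01, 0, 0],
  [0, 0, -0.4, 0, 0],
  [0.25, -0.4, -1, 0, 0],
  [0.48, -0.84, -1, 0, 0],
])

```text
time: 10.32
eef_pos: [476.3, -83.2, 107.6]
tool_rot: [0.99, 0.139, 0.002, 0.001]
wrist_force: [1.0, 0.0, -1.1]
gripper_width: 64.0
finger_force: 12.0
```

Emit:
jog_arm([
  [0.25, -0.45, -0.6, 0, 0],
  [0.48, -0.84, -0.6, 0, 0],
])

```text
time: 10.58
eef_pos: [498.8, 11.9, 167.4]
tool_rot: [0.99, 0.14, 0.002, 0.0]
wrist_force: [-0.0, 0.4, -0.4]
gripper_width: 63.8
finger_force: 12.0
```

Emit:
jog_arm([
  [0.25, -0.45, 0, 0, 0],
  [0.48, -0.84, 0, 0, 0],
])

```text
time: 10.82
eef_pos: [520.7, 106.7, 164.8]
tool_rot: [0.99, 0.14, 0.0, -0.0]
wrist_force: [-0.2, -1.1, -0.4]
gripper_width: 64.2
finger_force: 12.0
```

Emit:
jog_arm([
  [0.25, -0.45, 0, 0, 0],
  [0.48, -0.84, 0, 0, 0],
  [0.48, -0.84, 0, 0, 0],
  [0.48, -0.84, 0, 0, 0],
])

```text
time: 11.32
eef_pos: [543.2, 198.4, 164.3]
tool_rot: [0.99, 0.14, -0.0, 0.0]
wrist_force: [0.8, 0.6, 0.3]
gripper_width: 64.1
finger_force: 12.0
```

```bash
cat > over.py <<'E'
from h import *
im,c=snap('wrist','over.png');p,R,s=tool()
h=held(im,c,p,p[2]+4,90)
off=R[:2,:2].T@(h[0]-p[:2]-[0.2,-1.7])
print(p.round(1),s['gripper_width'],s['time'],'held',h,'ring off in tool',off.round(1))
t=np.array([543.2,198.4])-(R[:2,:2]@off); print('need tool shift',delta((*t,p[2])))
u,v=map(int,proj(c,(543,196.7,144)));g=im.max(2).astype(int)
try: print('pip',blob((g>200).astype(np.uint8),c,(u,v),144,14))
except Exception: print('no pip')
E
python3 over.py
```

```text
[543.3 198.  164.5] 63.97842902279481 11.375 held (array([546. , 197.5]), np.float64(28.4), 48) ring off in tool [ 2.8 -0.5]
need tool shift [-0.027  0.     0.   ]
pip (array([542.7, 196.1]), 5.9)
```

```bash
python3 -c "
import cv2
a=cv2.imread('pics/over.png');cv2.imwrite('pics/o1.png',cv2.resize(a[160:300,220:410],(760,560)))"
```

```text
(no output)
```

View pics/o1.png

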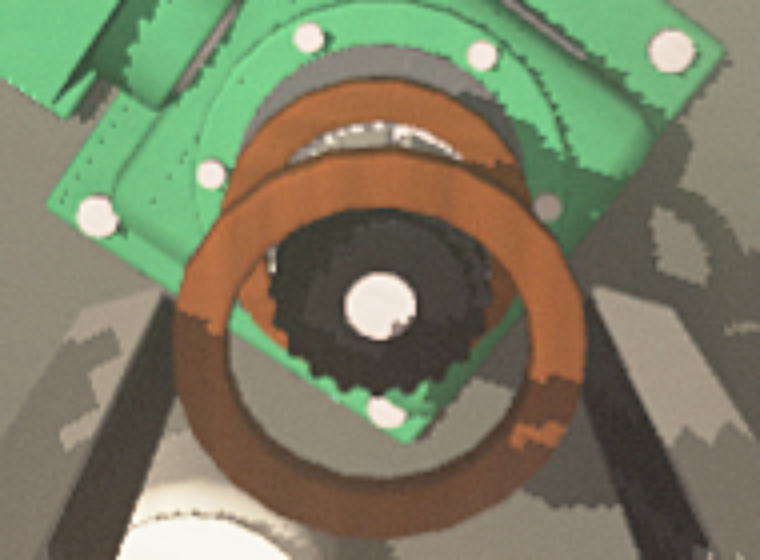

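The first ring sits flat and concentric. The second is held level with its centre at about (315,246), the same as before. I'll lower it with no shift.

Emit:
jog_arm([
  [0, 0, 0.2, 0, 0],
  [0, 0, 0.33, 0, 0],
  [0, 0, 0.46, 0, 0],
  [0, 0, 0.58, 0, 0],
  [0, 0, 0.58, 0, 0],
])

```text
time: 12.0
eef_pos: [543.2, 198.7, 105.8]
tool_rot: [0.99, 0.14, -0.0, 0.0]
wrist_force: [-0.1, -0.6, -0.4]
gripper_width: 63.8
finger_force: 12.0
```

Emit:
jog_arm([
  [0, 0, 0, 0, -0.7],
  [0, 0, 0, 0, -0.7],
  [0, 0, 0, 0, -0.7],
  [0, 0, -0.5, 0, -0.7],
  [0, 0, -0.9, 0, -0.7],
  [0, 0, -0.9, 0, -0.7],
])

```text
time: 12.75
eef_pos: [544.5, 199.2, 199.8]
tool_rot: [0.99, 0.14, 0.003, -0.0]
wrist_force: [-0.1, 0.1, -1.5]
gripper_width: 79.7
finger_force: 0.0
```

```bash
sed -i 's/    y,x=np.nonzero(k);P=/    if win>80: k[:v-12]=0\n    y,x=np.nonzero(k);P=/' h.py
python3 - <<'E'
from h import *
im,c=snap('wrist','w5.png')
p,R,s=tool();print(p,s['time'])
print('seated',held(im,c,(542.8,196.5,109),109,55))
im,c=snap('scene')
for o in rings(im,c):
    if 400<o[0][0]<620 and -350<o[0][1]<-100: print('S',o)
print(delta((602,-163,200)),delta((574.5,-320,200)))
E
```

```text
[543.73112648 198.89609997 197.51890092] 12.8
seated (array([543.6, 197.1]), np.float64(28.6), 37)
S (array([ 574.8, -323. ]), 33.1, array([226., 256.]))
S (array([ 602. , -163.5]), 33.2, array([282., 245.]))
S (array([ 528.5, -249.2]), 35.1, array([246., 237.]))
[-0.438  3.639 -0.038] [-1.137  5.071 -0.038]
```

```bash
python3 - <<'E'
from h import *
S=imaging.get_calibration('scene')
print('glue cap top z130',plane(S,338,228,130)[:2].round(),'glue body low',plane(S,338,257,8)[:2].round(),'jar top55',plane(S,269,267,55)[:2].round())
E
```

```text
glue cap top z130 [706. -38.] glue body low [711. -38.] jar top55 [ 696. -234.]
```

Emit:
jog_arm([
  [-0.05, 0.45, 0, 0, -0.7],
  [-0.1, 0.9, 0, 0, -0.7],
])

```text
time: 13.1
eef_pos: [558.2, 108.6, 194.9]
tool_rot: [0.99, 0.14, -0.001, -0.0]
wrist_force: [0.2, 0.1, -0.2]
gripper_width: 80.0
finger_force: 0.0
```

Emit:
jog_arm([
  [-0.05, 0.45, 0, 0, -0.7],
  [-0.11, 0.92, 0, 0, -0.7],
])

```text
time: 13.35
eef_pos: [573.2, 16.7, 194.9]
tool_rot: [0.99, 0.14, -0.001, -0.0]
wrist_force: [0.5, 0.2, 0.2]
gripper_width: 79.8
finger_force: 0.0
```

Emit:
jog_arm([
  [-0.05, 0.45, 0, 0, -0.7],
  [-0.11, 0.92, 0, 0, -0.7],
])

```text
time: 13.6
eef_pos: [588.2, -74.7, 194.9]
tool_rot: [0.99, 0.14, -0.001, -0.0]
wrist_force: [0.2, 0.7, -0.8]
gripper_width: 79.6
finger_force: 0.0
```

Emit:
jog_arm([
  [-0.05, 0.45, 0.2, 0, -0.7],
  [-0.11, 0.91, 0.6, 0, -0.7],
  [-0.11, 0.91, 0.8, 0, -0.7],
  [-0.11, 0.91, 0.8, 0, -0.7],
])

```text
time: 14.1
eef_pos: [601.9, -163.7, 113.6]
tool_rot: [0.99, 0.14, -0.002, -0.001]
wrist_force: [0.6, 0.5, -0.8]
gripper_width: 79.5
finger_force: 0.0
```

```bash
cat > pk.py <<'E'
from h import *
import sys
im,c=snap('wrist');p,R,s=tool()
h=held(im,c,(p[0],p[1]-1.7,6),6,60);print(h,delta((h[0][0],h[0][1]+1.7,3)),p,s['time'])
E
python3 pk.py
```

```text
(array([ 605.4, -165. ]), np.float64(28.4), 48) [0.028 0.007 1.124] [ 602.73350851 -163.50193481  115.41981481] 14.15
```

Emit:
jog_arm([
  [0.02, 0, 0.5, 0, -0.7],
  [0.02, 0, 0.9, 0, -0.7],
  [0.02, 0, 1, 0, -0.7],
  [0.02, 0, 1, 0, -0.7],
])

```text
time: 14.65
eef_pos: [605.8, -163.1, 17.7]
tool_rot: [0.99, 0.14, 0.0, 0.0]
wrist_force: [0.3, -0.5, 0.0]
gripper_width: 79.7
finger_force: 0.0
```

Emit:
jog_arm([
  [0, 0, 0.13, 0, -0.7],
  [0, 0, 0.13, 0, -0.7],
])

```text
time: 14.9
eef_pos: [605.1, -163.2, 3.4]
tool_rot: [0.99, 0.14, -0.0, -0.0]
wrist_force: [0.2, -0.0, -0.2]
gripper_width: 80.0
finger_force: 0.0
```

Emit:
jog_arm([
  [0, 0, 0, 0, 0],
  [0, 0, 0, 0, 0],
  [0, 0, 0, 0, 0],
  [0, 0, -0.4, 0, 0],
  [0.05, -0.4, -1, 0, 0],
  [0.1, -0.91, -1, 0, 0],
])

```text
time: 15.65
eef_pos: [590.9, -73.3, 107.1]
tool_rot: [0.99, 0.139, 0.003, 0.001]
wrist_force: [1.3, -0.1, 0.4]
gripper_width: 65.9
finger_force: 12.0
```

Emit:
jog_arm([
  [0.05, -0.45, -0.6, 0, 0],
  [0.1, -0.91, -0.6, 0, 0],
])

```text
time: 15.9
eef_pos: [574.7, 18.0, 166.8]
tool_rot: [0.99, 0.139, 0.002, 0.0]
wrist_force: [0.5, 1.4, -1.2]
gripper_width: 65.6
finger_force: 12.0
```

Emit:
jog_arm([
  [0.05, -0.45, 0, 0, 0],
  [0.1, -0.91, 0, 0, 0],
])

```text
time: 16.15
eef_pos: [557.9, 108.8, 163.8]
tool_rot: [0.99, 0.14, 0.0, 0.0]
wrist_force: [0.2, -0.5, -0.5]
gripper_width: 65.6
finger_force: 12.0
```

Emit:
jog_arm([
  [0.05, -0.45, 0, 0, 0],
  [0.107, -0.916, 0, 0, 0],
  [0.107, -0.916, 0, 0, 0],
  [0.107, -0.916, 0, 0, 0],
])

```text
time: 16.65
eef_pos: [543.2, 197.9, 163.4]
tool_rot: [0.99, 0.14, -0.0, 0.0]
wrist_force: [-0.6, -0.7, 0.1]
gripper_width: 65.8
finger_force: 12.0
```

```bash
python3 over.py
```

```text
[543.4 197.5 163.4] 65.91565278276728 16.7 held (array([543.4, 196.2]), np.float64(27.1), 32) ring off in tool [-0.1 -0.4]
need tool shift [ 0.001 -0.005 -0.   ]
pip (array([542.8, 196.2]), 5.9)
```

Emit:
jog_arm([
  [0, -0.005, 0.18, 0, 0],
  [0, -0.005, 0.3, 0, 0],
  [0, -0.005, 0.4, 0, 0],
  [0, -0.005, 0.5, 0, 0],
  [0, -0.005, 0.5, 0, 0],
])

```text
time: 17.32
eef_pos: [542.9, 198.7, 112.7]
tool_rot: [0.99, 0.14, -0.0, 0.0]
wrist_force: [0.3, -0.6, -0.2]
gripper_width: 65.9
finger_force: 12.0
```

Emit:
jog_arm([
  [0, 0, 0, 0, -0.7],
  [0, 0, 0, 0, -0.7],
  [0, 0, 0, 0, -0.7],
  [0, 0, -0.5, 0, -0.7],
  [0, 0, -0.83, 0, -0.7],
  [0, 0, -0.83, 0, -0.7],
])

```text
time: 18.08
eef_pos: [544.0, 199.1, 199.2]
tool_rot: [0.99, 0.14, 0.002, -0.0]
wrist_force: [-0.0, 0.1, 0.5]
gripper_width: 79.8
finger_force: 0.0
```

```bash
python3 - <<'E'
from h import *
im,c=snap('wrist','w6.png')
p,R,s=tool();print(p,s['time'])
print('seated',held(im,c,(542.8,196.5,116),116,58))
im,c=snap('scene')
for o in rings(im,c):
    if 400<o[0][0]<620 and -380<o[0][1]<-100: print('S',o)
print(delta((576,-322,200)))
E
```

```text
[543.28148066 198.87667391 197.05849023] 18.125
seated (array([543. , 196.9]), np.float64(29.0), 46)
S (array([ 574.4, -322.7]), 33.5, array([226., 256.]))
S (array([ 528.5, -249.2]), 35.1, array([246., 237.]))
[-1.125  5.095 -0.041]
```

Emit:
jog_arm([
  [-0.1, 0.45, 0, 0, -0.7],
  [-0.2, 0.9, 0, 0, -0.7],
])

```text
time: 18.42
eef_pos: [548.2, 105.8, 194.8]
tool_rot: [0.99, 0.14, -0.001, -0.0]
wrist_force: [1.0, -0.2, 0.1]
gripper_width: 80.1
finger_force: 0.0
```

Emit:
jog_arm([
  [-0.1, 0.45, 0, 0, -0.7],
  [-0.2, 0.9, 0, 0, -0.7],
])

```text
time: 18.68
eef_pos: [553.9, 13.3, 194.9]
tool_rot: [0.99, 0.14, -0.001, -0.0]
wrist_force: [0.4, -0.2, 0.3]
gripper_width: 79.8
finger_force: 0.0
```

Emit:
jog_arm([
  [-0.1, 0.45, 0, 0, -0.7],
  [-0.2, 0.9, 0, 0, -0.7],
])

```text
time: 18.92
eef_pos: [559.7, -78.7, 194.9]
tool_rot: [0.99, 0.14, -0.001, -0.0]
wrist_force: [0.4, 0.2, -0.7]
gripper_width: 79.8
finger_force: 0.0
```

Emit:
jog_arm([
  [-0.1, 0.45, 0, 0, -0.7],
  [-0.2, 0.9, 0, 0, -0.7],
])

```text
time: 19.18
eef_pos: [565.4, -170.6, 194.8]
tool_rot: [0.99, 0.14, -0.001, -0.001]
wrist_force: [0.8, 0.8, -0.5]
gripper_width: 79.9
finger_force: 0.0
```

Emit:
jog_arm([
  [-0.1, 0.45, 0, 0, -0.7],
  [-0.2, 0.9, 0, 0, -0.7],
])

```text
time: 19.42
eef_pos: [571.2, -262.6, 194.7]
tool_rot: [0.99, 0.14, -0.001, -0.001]
wrist_force: [-0.5, 0.5, -0.1]
gripper_width: 79.7
finger_force: 0.0
```

Emit:
jog_arm([
  [-0.06, 0.3, 0.2, 0, -0.7],
  [-0.12, 0.6, 0.6, 0, -0.7],
  [-0.12, 0.6, 0.8, 0, -0.7],
  [-0.12, 0.6, 0.8, 0, -0.7],
])

```text
time: 19.92
eef_pos: [576.0, -321.1, 114.3]
tool_rot: [0.99, 0.14, -0.001, -0.001]
wrist_force: [0.5, 0.1, 0.5]
gripper_width: 79.9
finger_force: 0.0
```

```bash
python3 pk.py
```

```text
(array([ 578.3, -324.1]), np.float64(28.4), 48) [0.011 0.016 1.133] [ 576.84211474 -321.24880074  116.31800419] 19.975
```

Emit:
jog_arm([
  [0.01, 0.015, 0.5, 0, -0.7],
  [0.01, 0.015, 0.9, 0, -0.7],
  [0.01, 0.015, 1, 0, -0.7],
  [0.01, 0.015, 1, 0, -0.7],
])

```text
time: 20.48
eef_pos: [578.9, -323.3, 18.1]
tool_rot: [0.99, 0.14, 0.001, 0.001]
wrist_force: [0.1, 0.5, 0.4]
gripper_width: 80.0
finger_force: 0.0
```

Emit:
jog_arm([
  [0, 0, 0.135, 0, -0.7],
  [0, 0, 0.135, 0, 0],
  [0, 0, 0.135, 0, 0],
  [0, 0, 0.135, 0, 0],
  [0, 0, 0.135, 0, 0],
])

```text
time: 21.1
eef_pos: [578.4, -323.6, 3.4]
tool_rot: [0.99, 0.14, 0.0, 0.0]
wrist_force: [-1.4, -0.5, 0.9]
gripper_width: 64.0
finger_force: 12.0
```

```bash
python3 -c "
from h import *
p,R,s=tool();print(p,s['gripper_width'],delta((543.2,198.4,163)))"
```

```text
[ 578.35286091 -323.59559379    3.38983144] 64.01256784007576 [ 1.109 -5.112 -1.598]
```

Emit:
jog_arm([
  [0, 0, -0.4, 0, 0],
  [0.1, -0.4, -1, 0, 0],
  [0.18, -0.85, -1, 0, 0],
])

```text
time: 21.48
eef_pos: [573.1, -237.2, 106.7]
tool_rot: [0.99, 0.139, 0.002, 0.002]
wrist_force: [0.5, -0.7, -0.7]
gripper_width: 64.3
finger_force: 12.0
```

Emit:
jog_arm([
  [0.1, -0.45, -0.6, 0, 0],
  [0.19, -0.85, -0.6, 0, 0],
])

```text
time: 21.72
eef_pos: [567.4, -149.2, 166.3]
tool_rot: [0.99, 0.14, 0.002, 0.001]
wrist_force: [-0.2, 0.4, 0.2]
gripper_width: 64.1
finger_force: 12.0
```

Emit:
jog_arm([
  [0.1, -0.45, 0, 0, 0],
  [0.19, -0.85, 0, 0, 0],
])

```text
time: 21.98
eef_pos: [561.1, -61.3, 163.4]
tool_rot: [0.99, 0.14, 0.0, 0.0]
wrist_force: [0.6, 0.3, 1.6]
gripper_width: 63.9
finger_force: 12.0
```

Emit:
jog_arm([
  [0.1, -0.45, 0, 0, 0],
  [0.19, -0.85, 0, 0, 0],
])

```text
time: 22.22
eef_pos: [555.8, 25.6, 163.2]
tool_rot: [0.99, 0.14, 0.0, 0.0]
wrist_force: [0.7, 0.3, 0.5]
gripper_width: 64.3
finger_force: 12.0
```

Emit:
jog_arm([
  [0.1, -0.45, 0, 0, 0],
  [0.18, -0.86, 0, 0, 0],
])

```text
time: 22.48
eef_pos: [549.2, 113.2, 163.2]
tool_rot: [0.99, 0.14, 0.0, -0.0]
wrist_force: [-0.3, 1.0, 0.2]
gripper_width: 64.0
finger_force: 12.0
```

Emit:
jog_arm([
  [0.1, -0.45, 0, 0, 0],
  [0.18, -0.85, 0, 0, 0],
  [0.18, -0.85, 0, 0, 0],
  [0.18, -0.85, 0, 0, 0],
])

```text
time: 22.98
eef_pos: [543.2, 197.9, 162.9]
tool_rot: [0.99, 0.14, -0.0, 0.0]
wrist_force: [0.8, 0.1, 1.0]
gripper_width: 64.2
finger_force: 12.0
```

```bash
python3 over.py
```

```text
[543.3 197.5 163. ] 64.10126855092173 23.025 held (array([543. , 195.9]), np.float64(27.0), 32) ring off in tool [-0.5 -0.2]
need tool shift [ 0.006 -0.007 -0.   ]
pip (array([542.9, 196.2]), 5.9)
```

Emit:
jog_arm([
  [0.005, -0.005, 0.12, 0, 0],
  [0.005, -0.005, 0.24, 0, 0],
  [0.005, -0.005, 0.34, 0, 0],
  [0.005, -0.005, 0.43, 0, 0],
  [0.005, -0.005, 0.43, 0, 0],
])

```text
time: 23.65
eef_pos: [543.3, 198.9, 119.3]
tool_rot: [0.99, 0.14, -0.0, 0.0]
wrist_force: [-0.8, -0.8, -0.1]
gripper_width: 64.6
finger_force: 12.0
```

Emit:
jog_arm([
  [0, 0, 0, 0, -0.7],
  [0, 0, 0, 0, -0.7],
  [0, 0, 0, 0, -0.7],
  [0, 0, -0.4, 0, -0.7],
  [0, 0, -0.8, 0, -0.7],
  [0, 0, -0.8, 0, -0.7],
  [0, 0, -0.8, 0, -0.7],
])

```text
time: 24.52
eef_pos: [543.3, 198.9, 199.3]
tool_rot: [0.99, 0.14, -0.0, 0.0]
wrist_force: [0.1, 0.5, -1.0]
gripper_width: 80.2
finger_force: 0.0
```

```bash
python3 - <<'E'
from h import *
im,c=snap('wrist','w7.png')
p,R,s=tool();print(p,s['time'])
print('seated',held(im,c,(542.8,196.5,123),123,60))
print(delta((548.5,-12,150)))
cv2.imwrite('pics/w7c.png',cv2.cvtColor(cv2.resize(im[60:320,160:480],(640,520)),cv2.COLOR_RGB2BGR))
E
```

```text
[543.13453106 198.80431765 198.81666361] 24.575
seated (array([544. , 197.2]), np.float64(28.8), 48)
[-0.532  2.04   0.489]
```

View pics/w7c.png

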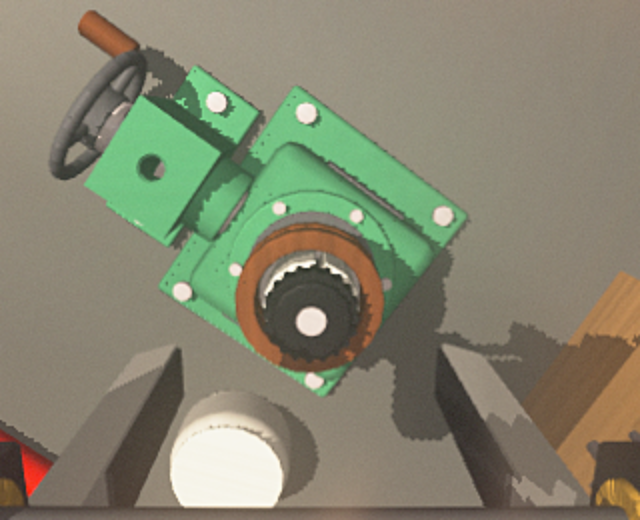

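All four rings are stacked flat; the top one is centred at crop (310,297). Now to the pin.

Emit:
jog_arm([
  [-0.1, 0.4, 0, 0, -0.7],
  [-0.18, 0.7, 0, 0, -0.7],
])

```text
time: 24.82
eef_pos: [545.2, 125.6, 198.7]
tool_rot: [0.99, 0.14, -0.001, 0.0]
wrist_force: [1.3, -0.1, -0.1]
gripper_width: 80.0
finger_force: 0.0
```

Emit:
jog_arm([
  [-0.1, 0.4, 0, 0, -0.4],
  [-0.18, 0.7, 0, 0, -0.4],
])

```text
time: 25.08
eef_pos: [547.3, 53.0, 198.7]
tool_rot: [0.99, 0.14, -0.001, -0.0]
wrist_force: [0.5, 0.4, -0.1]
gripper_width: 66.7
finger_force: 0.0
```

Emit:
jog_arm([
  [-0.1, 0.4, 0.2, 0, -0.2],
  [-0.17, 0.64, 0.48, 0, -0.1],
  [-0.17, 0.64, 0.48, 0, -0.1],
  [-0.17, 0.64, 0.48, 0, -0.1],
])

```text
time: 25.58
eef_pos: [549.3, -11.1, 152.3]
tool_rot: [0.99, 0.14, 0.0, -0.0]
wrist_force: [0.0, 0.6, 0.2]
gripper_width: 51.7
finger_force: 0.0
```

```bash
python3 - <<'E'
from h import *
im,c=snap('wrist','w8.png')
p,R,s=tool();print(p,s['time'],s['gripper_width']);print(proj(c,(548.5,-13.7,89)),proj(c,p))
cv2.imwrite('pics/w8c.png',cv2.cvtColor(cv2.resize(im[120:320,190:450],(780,600)),cv2.COLOR_RGB2BGR))
E
```

```text
[549.53189659 -10.94152865 152.68060927] 25.625 51.589468154314545
(np.float64(314.91513890453103), np.float64(217.6558163906479)) (np.float64(311.38722725432575), np.float64(246.42223008596076))
```

View pics/w8c.png

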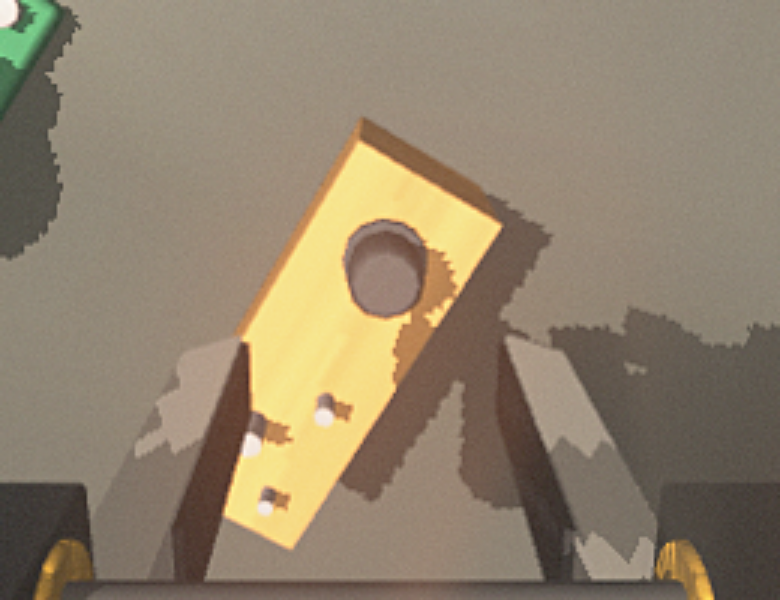

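```bash
python3 - <<'E'
from h import *
c=imaging.get_calibration('wrist');p,R,s=tool()
q=plane(c,318.7,212.8,89);print(q,delta((q[0]-.2,q[1]+1.7,70)),p)
E
```

```text
[553.54520696 -15.36587775  89.        ] [0.028 0.037 0.827] [549.53189659 -10.94152865 152.68060927]
```

Emit:
jog_arm([
  [0.028, 0.037, 0.3, 0, -0.1],
  [0.028, 0.037, 0.6, 0, -0.1],
  [0.028, 0.037, 0.75, 0, -0.1],
  [0.028, 0.037, 0.82, 0, -0.1],
  [0.028, 0.037, 0.82, 0, -0.1],
])

```text
time: 26.25
eef_pos: [553.2, -14.3, 70.5]
tool_rot: [0.99, 0.14, 0.0, 0.0]
wrist_force: [-1.4, -1.1, 0.3]
gripper_width: 51.4
finger_force: 0.0
```

Emit:
jog_arm([
  [0, 0, 0, 0, 0.6],
  [0, 0, 0, 0, 0.6],
  [0, 0, 0, 0, 0.8],
  [0, 0, 0, 0, 0.8],
  [0, 0, 0, 0, 0.8],
], newtons=25)

```text
time: 26.88
eef_pos: [553.0, -14.6, 70.2]
tool_rot: [0.99, 0.14, 0.0, 0.0]
wrist_force: [-0.6, 0.7, 4.5]
gripper_width: 21.3
finger_force: 25.0
```

```bash
python3 -c "
from h import *
p,R,s=tool();print(p,s['wrist_force'],s['torque'],s['gripper_width'])"
```

```text
[552.98190139 -14.575778    70.20227443] [-0.63533889  0.67695325  4.45239029] [0.00654581 0.15208202 0.00256165] 21.32323073054754
```

Emit:
jog_arm([
  [0, 0, -0.3, 0, 0.8],
  [0, 0, -0.7, 0, 0.8],
  [0, 0, -0.9, 0, 0.8],
  [0.1, -0.3, -1, 0, 0.8],
])

```text
time: 27.38
eef_pos: [554.5, 16.2, 171.1]
tool_rot: [0.99, 0.139, 0.001, 0.0]
wrist_force: [0.5, -0.1, -0.4]
gripper_width: 21.2
finger_force: 25.0
```

Emit:
jog_arm([
  [0.1, -0.2, -0.5, 0, 0.8],
  [0.25, -0.64, -0.58, 0, 0.8],
])

```text
time: 27.62
eef_pos: [561.5, 85.7, 231.1]
tool_rot: [0.99, 0.139, 0.002, 0.0]
wrist_force: [0.2, 0.2, -0.8]
gripper_width: 21.3
finger_force: 25.0
```

Emit:
jog_arm([
  [0.17, -0.45, 0, 0, 0.8],
  [0.35, -0.95, 0, 0, 0.8],
])

```text
time: 27.88
eef_pos: [567.7, 187.8, 227.9]
tool_rot: [0.99, 0.14, 0.0, 0.0]
wrist_force: [0.2, -1.4, -0.3]
gripper_width: 21.2
finger_force: 25.0
```

Emit:
jog_arm([
  [0.17, -0.45, 0, 0, 0.8],
  [0.35, -0.95, 0, 0, 0.8],
  [0.35, -0.95, 0.3, 0, 0.8],
  [0.35, -0.95, 0.6, 0, 0.8],
  [0.35, -0.95, 0.6, 0, 0.8],
  [0.35, -0.95, 0.6, 0, 0.8],
])

```text
time: 28.62
eef_pos: [575.5, 287.5, 169.3]
tool_rot: [0.99, 0.14, 0.001, -0.0]
wrist_force: [-0.3, 0.0, 0.1]
gripper_width: 21.1
finger_force: 25.0
```

```bash
python3 - <<'E'
from h import *
im,c=snap('wrist','w9.png')
p,R,s=tool();print(p,s['time'],s['gripper_width'])
print('bore',proj(c,(575.2,285.6,78)),'nose',proj(c,p+[0,0,-64]),'collar',proj(c,p+[0,0,-8]))
cv2.imwrite('pics/w9c.png',cv2.cvtColor(cv2.resize(im[160:300,220:410],(760,560),interpolation=cv2.INTER_CUBIC),cv2.COLOR_RGB2BGR))
E
```

```text
[575.65010402 287.51568435 169.62682888] 28.675 21.272232534089667
bore (np.float64(314.28826671184953), np.float64(207.6209242666609)) nose (np.float64(312.2300530660289), np.float64(215.7430875400397)) collar (np.float64(311.6991855418736), np.float64(241.67029923420102))
```

View pics/w9c.png

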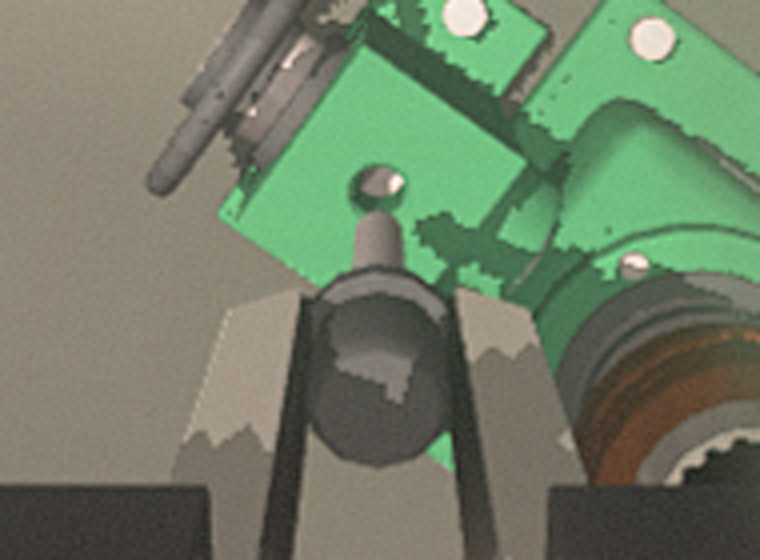

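```bash
python3 - <<'E'
from h import *
c=imaging.get_calibration('wrist');p,R,s=tool()
f=lambda x,y,z:np.round(proj(c,p+R@np.array([x,y,-z])),1)
for dx in(-2,-1,0,1):
  print(dx,'top lower edge',f(dx-11,0,18.8),'topctr',f(dx,0,18.8),'collar upper',f(dx+13,0,-3.2),'nose upper r5',f(dx+5,0,-63),'r4',f(dx+4,0,-64.2))
print('meas: lower edge v',160+467/4,'collar upper',160+267/4,'nose upper',160+210/4,'bore',314.4,207)
for (u,v) in((314.4,207),):print('bore world',plane(c,u,v,78))
E
```

```text
-2 top lower edge [311.4 280.1] topctr [311.3 262.9] collar upper [311.6 228.4] nose upper r5 [312.2 212.6] r4 [312.2 213.3]
-1 top lower edge [311.4 278.5] topctr [311.3 261.3] collar upper [311.6 226.9] nose upper r5 [312.2 211.4] r4 [312.2 212.1]
0 top lower edge [311.4 277. ] topctr [311.3 259.7] collar upper [311.6 225.4] nose upper r5 [312.2 210.2] r4 [312.2 211. ]
1 top lower edge [311.4 275.4] topctr [311.3 258.1] collar upper [311.6 223.9] nose upper r5 [312.2 209.1] r4 [312.2 209.8]
meas: lower edge v 276.75 collar upper 226.75 nose upper 212.5 bore 314.4 207
bore world [575.89194157 285.69911723  78.        ]
```

Wrist view: bore at full-image (314.4,207.0), with the pin nose's leading edge at (314.8,212.5). The pin needs about +1.3 mm in tool x.

Emit:
jog_arm([
  [0.013, -0.003, 0.1, 0, 0.8],
  [0.013, -0.003, 0.2, 0, 0.8],
  [0.013, -0.003, 0.24, 0, 0.8],
  [0.013, -0.003, 0.27, 0, 0.8],
  [0.013, -0.003, 0.3, 0, 0.8],
  [0.013, -0.003, 0.33, 0, 0.8],
])

```text
time: 29.42
eef_pos: [576.3, 288.1, 134.9]
tool_rot: [0.99, 0.14, 0.0, -0.0]
wrist_force: [0.7, 0.3, -0.7]
gripper_width: 21.0
finger_force: 25.0
```

```bash
python3 - <<'E'
from h import *
im,c=snap('wrist','w10.png')
p,R,s=tool();print(p,s['time'],s['wrist_force'])
cv2.imwrite('pics/w10c.png',cv2.cvtColor(cv2.resize(im[180:300,240:390],(750,600),interpolation=cv2.INTER_CUBIC),cv2.COLOR_RGB2BGR))
E
```

```text
[576.12650207 288.04944437 134.4540865 ] 29.475 [-0.98898377  0.21114292 -0.96951005]
```

View pics/w10c.png

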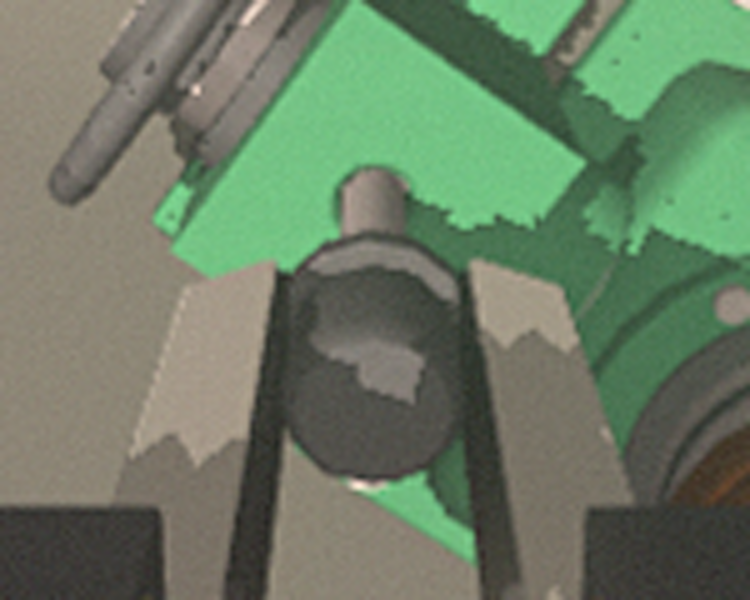

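The pin is entering the bore with no contact force. I'll lower it onto the shaft.

Emit:
jog_arm([
  [0, 0, 0.03, 0, 0.8],
  [0, 0, 0.06, 0, 0.8],
  [0, 0, 0.08, 0, 0.8],
  [0, 0, 0.08, 0, 0.8],
])

```text
time: 29.98
eef_pos: [576.2, 288.1, 126.8]
tool_rot: [0.99, 0.14, -0.0, 0.0]
wrist_force: [-0.3, 0.4, 0.1]
gripper_width: 20.9
finger_force: 25.0
```

Emit:
jog_arm([
  [0, 0, 0, 0, 0.4],
  [0, 0, 0, 0, 0.2],
  [0, 0, 0, 0, 0.2],
  [0, 0, 0, 0, 0.2],
])

```text
time: 30.48
eef_pos: [576.3, 288.1, 127.0]
tool_rot: [0.99, 0.14, 0.0, -0.0]
wrist_force: [-0.4, -0.9, -0.2]
gripper_width: 37.6
finger_force: 0.0
```

Emit:
jog_arm([
  [0, 0, -0.3, 0, 0.2],
  [0, 0, -0.6, 0, 0.2],
  [0, 0, -0.8, 0, 0.2],
  [0, 0, -0.8, 0, 0.2],
])

```text
time: 30.98
eef_pos: [576.7, 288.3, 208.3]
tool_rot: [0.99, 0.14, 0.001, -0.0]
wrist_force: [0.2, 0.9, -0.2]
gripper_width: 37.7
finger_force: 0.0
```

```bash
python3 - <<'E'
from h import *
im,c=snap('wrist','w11.png')
p,R,s=tool();print(p,s['time'],s['wrist_force'],s['joint_positions'])
print('pred top standing z144',proj(c,(576,286,144)),'home z105',proj(c,(576,286,105)))
print(delta((543.2,198.4,150)))
cv2.imwrite('pics/w11c.png',cv2.cvtColor(cv2.resize(im[150:300,220:410],(760,600),interpolation=cv2.INTER_CUBIC),cv2.COLOR_RGB2BGR))
E
```

```text
[576.26971303 288.08915179 206.78716292] 31.025 [-0.09611183 -0.38136829 -0.08873568] [4.06738930e-01 5.13180199e-01 1.22143900e+00 1.45294557e-05
 1.40649711e+00 1.69677085e+00]
pred top standing z144 (np.float64(314.64063980229434), np.float64(217.2417253466607)) home z105 (np.float64(314.5913574919513), np.float64(204.7377027439091))
[-0.567  0.77   0.568]
```

View pics/w11c.png

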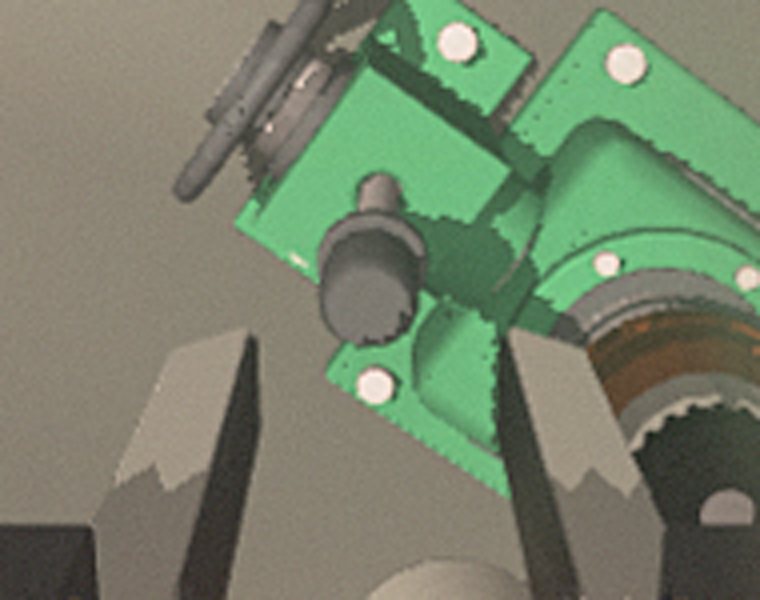

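The pin stands on the shaft, collar about 39 mm up. Next I move over the knob, wind the wrist back for clockwise range, and descend.

Emit:
jog_arm([
  [-0.3, 0.4, 0, 0, -0.2],
  [-0.565, 0.77, 0, 0, -0.2],
  [-0.565, 0.77, 0, 0, -0.2],
])

```text
time: 31.4
eef_pos: [542.5, 196.3, 206.1]
tool_rot: [0.99, 0.139, -0.001, 0.0]
wrist_force: [0.7, 0.5, -0.0]
gripper_width: 56.1
finger_force: 0.0
```

Emit:
jog_arm([
  [0, 0, 0, -0.36, -0.2],
  [0, 0, 0, -0.72, -0.2],
  [0, 0, 0, -1, -0.2],
])

```text
time: 31.78
eef_pos: [543.2, 199.1, 205.8]
tool_rot: [0.924, 0.383, -0.001, -0.0]
wrist_force: [1.2, 0.0, -0.7]
gripper_width: 56.2
finger_force: 0.0
```

Emit:
jog_arm([
  [0, 0, 0, -0.36, -0.2],
  [0, 0, 0, -0.72, -0.2],
  [0, 0, 0, -1, -0.2],
])

```text
time: 32.15
eef_pos: [543.2, 199.1, 205.7]
tool_rot: [0.8, 0.6, -0.001, -0.0]
wrist_force: [-0.1, -0.5, 0.1]
gripper_width: 56.4
finger_force: 0.0
```

Emit:
jog_arm([
  [0, 0, 0, -0.36, -0.2],
  [0, 0, 0, -0.72, -0.2],
  [0, 0, 0, -1, -0.2],
])

```text
time: 32.52
eef_pos: [543.2, 199.1, 205.7]
tool_rot: [0.627, 0.779, -0.001, -0.0]
wrist_force: [0.5, -0.8, -0.1]
gripper_width: 56.6
finger_force: 0.0
```

Emit:
jog_arm([
  [0, 0, 0, -0.36, -0.2],
  [0, 0, 0, -0.72, -0.2],
  [0, 0, 0, -1, -0.2],
])

```text
time: 32.9
eef_pos: [543.2, 199.1, 205.7]
tool_rot: [0.415, 0.91, -0.0, -0.001]
wrist_force: [-0.5, -0.7, -0.1]
gripper_width: 56.5
finger_force: 0.0
```

Emit:
jog_arm([
  [0, 0, 0, -0.36, -0.2],
  [0, 0, 0, -0.72, -0.2],
  [0, 0, 0, -1, -0.2],
])

```text
time: 33.28
eef_pos: [543.2, 199.1, 205.7]
tool_rot: [0.177, 0.984, -0.0, -0.001]
wrist_force: [0.0, 0.4, 0.1]
gripper_width: 56.3
finger_force: 0.0
```

Emit:
jog_arm([
  [0, 0, 0, -0.36, -0.2],
  [0, 0, 0, -0.72, -0.2],
  [0, 0, 0, -1, -0.2],
])

```text
time: 33.65
eef_pos: [543.2, 199.1, 205.7]
tool_rot: [-0.072, 0.997, -0.0, -0.001]
wrist_force: [-0.4, -0.3, 0.2]
gripper_width: 56.2
finger_force: 0.0
```

Emit:
jog_arm([
  [0, 0, 0, -0.36, -0.2],
  [0, 0, 0, -0.72, -0.2],
  [0, 0, 0, -1, -0.2],
])

```text
time: 34.02
eef_pos: [543.2, 199.1, 205.7]
tool_rot: [-0.317, 0.948, 0.0, -0.001]
wrist_force: [-0.9, 0.8, 0.5]
gripper_width: 56.3
finger_force: 0.0
```

Emit:
jog_arm([
  [0, 0, 0, -0.36, -0.2],
  [0, 0, 0, -0.72, -0.2],
  [0, 0, 0, -1, -0.2],
  [0, 0, 0, -1, -0.2],
  [0, 0, 0, -1, -0.2],
])

```text
time: 34.65
eef_pos: [543.2, 198.8, 206.4]
tool_rot: [-0.538, 0.843, 0.0, -0.0]
wrist_force: [-0.2, -0.3, -0.6]
gripper_width: 56.4
finger_force: 0.0
```

```bash
python3 - <<'E'
from h import *
p,R,s=tool();print(p,s['time'],s['joint_positions'].round(3) if hasattr(s['joint_positions'],'round') else s['joint_positions'],delta((543.2,198.4,126)),s['torque'])
print(np.degrees(np.arctan2(R[1,0],R[0,0])))
E
```

```text
[543.21736499 198.75718214 206.36791274] 34.65 [ 0.287  0.363  1.435  0.     1.344 -2.42 ] [ 0.003 -0.002  0.804] [ 0.15033594 -0.09293457 -0.01223244]
-114.89223749985155
```

Emit:
jog_arm([
  [0, 0, 0.3, 0, -0.2],
  [0, 0, 0.6, 0, -0.2],
  [0, 0, 0.75, 0, -0.2],
  [0, 0, 0.795, 0, -0.2],
  [0, 0, 0.795, 0, -0.2],
])

```text
time: 35.28
eef_pos: [543.6, 198.6, 128.1]
tool_rot: [-0.539, 0.842, -0.0, 0.0]
wrist_force: [1.2, -0.1, -0.3]
gripper_width: 56.5
finger_force: 0.0
```

Emit:
jog_arm([
  [0, 0, 0, 0, 0.4],
  [0, 0, 0, 0, 0.4],
  [0, 0, 0, 0, 0.4],
  [0, 0, 0, 0, 0.4],
], newtons=35)

```text
time: 35.78
eef_pos: [542.6, 199.0, 128.1]
tool_rot: [-0.539, 0.842, 0.001, -0.0]
wrist_force: [-8.4, 3.0, 5.7]
gripper_width: 39.2
finger_force: 35.0
```

```bash
cat > pinchk.py <<'E'
from h import *
p,R,s=tool();print(p.round(1),s['time'],'tau',np.round(s['torque'],3),'q6',round(s['joint_positions'][5],3),np.degrees(np.arctan2(R[1,0],R[0,0])).round(1))
for n,st,hm in(('scene',(576,287.5,139),(576,287.5,100)),('side',(576,287.5,139),(576,287.5,100))):
    im,c=snap(n);g=im.max(2).astype(int)
    o=[]
    for q in(st,hm):
        u,v=map(int,np.round(proj(c,q)));o.append(((u,v),int(np.median(g[v-1:v+2,u-2:u+3])),np.median(im[v-1:v+2,u-2:u+3],(0,1)).astype(int).tolist()))
    print(n,o)
E
python3 pinchk.py
```

```text
[542.6 199.  128.1] 35.775 tau [ 0.668  1.457 -0.012] q6 -2.423 -114.7
scene [((418, 161), 81, [81, 74, 68]), ((416, 170), 135, [121, 135, 118])]
side [((311, 279), 164, [120, 164, 120]), ((312, 290), 195, [130, 194, 143])]
```

Emit:
jog_arm([
  [0, 0, 0, 0.08, 0.4],
  [0, 0, 0, 0.16, 0.4],
  [0, 0, 0, 0.24, 0.4],
  [0, 0, 0, 0.32, 0.4],
  [0, 0, 0, 0.4, 0.4],
  [0, 0, 0, 0.48, 0.4],
  [0, 0, 0, 0.56, 0.4],
  [0, 0, 0, 0.64, 0.4],
  [0, 0, 0, 0.72, 0.4],
  [0, 0, 0, 0.8, 0.4],
  [0, 0, 0, 0.88, 0.4],
  [0, 0, 0, 0.94, 0.4],
  [0, 0, 0, 1, 0.4],
  [0, 0, 0, 1, 0.4],
])

```text
time: 37.62
eef_pos: [543.2, 198.6, 128.1]
tool_rot: [-0.314, 0.949, 0.0, 0.0]
wrist_force: [-5.1, -0.0, 5.3]
gripper_width: 39.1
finger_force: 35.0
```

```bash
python3 pinchk.py
```

```text
[543.2 198.6 128.1] 37.625 tau [ 0.147  0.858 -0.016] q6 -1.923 -143.4
scene [((418, 161), 84, [84, 77, 72]), ((416, 170), 140, [127, 137, 118])]
side [((311, 279), 190, [126, 190, 137]), ((312, 290), 196, [132, 194, 145])]
```

Emit:
jog_arm([
  [0, 0, 0, 0.08, 0.4],
  [0, 0, 0, 0.16, 0.4],
  [0, 0, 0, 0.24, 0.4],
  [0, 0, 0, 0.32, 0.4],
  [0, 0, 0, 0.4, 0.4],
  [0, 0, 0, 0.48, 0.4],
  [0, 0, 0, 0.56, 0.4],
  [0, 0, 0, 0.64, 0.4],
  [0, 0, 0, 0.72, 0.4],
  [0, 0, 0, 0.8, 0.4],
  [0, 0, 0, 0.88, 0.4],
  [0, 0, 0, 0.94, 0.4],
  [0, 0, 0, 1, 0.4],
  [0, 0, 0, 1, 0.4],
])

```text
time: 39.48
eef_pos: [543.5, 197.9, 128.1]
tool_rot: [-0.069, 0.998, -0.0, 0.0]
wrist_force: [-1.8, -4.2, 5.5]
gripper_width: 39.5
finger_force: 35.0
```

```bash
python3 pinchk.py
```

```text
[543.5 197.9 128.1] 39.475 tau [-0.736  0.502  0.03 ] q6 -1.423 -172.1
scene [((418, 161), 82, [82, 75, 70]), ((416, 170), 140, [126, 137, 119])]
side [((311, 279), 189, [126, 189, 137]), ((312, 290), 195, [132, 189, 144])]
```

Emit:
jog_arm([
  [0, 0, 0, 0.08, 0.4],
  [0, 0, 0, 0.16, 0.4],
  [0, 0, 0, 0.24, 0.4],
  [0, 0, 0, 0.32, 0.4],
  [0, 0, 0, 0.4, 0.4],
  [0, 0, 0, 0.48, 0.4],
  [0, 0, 0, 0.56, 0.4],
  [0, 0, 0, 0.64, 0.4],
  [0, 0, 0, 0.72, 0.4],
  [0, 0, 0, 0.8, 0.4],
  [0, 0, 0, 0.88, 0.4],
  [0, 0, 0, 0.94, 0.4],
  [0, 0, 0, 1, 0.4],
  [0, 0, 0, 1, 0.4],
])

```text
time: 41.32
eef_pos: [543.4, 197.2, 128.1]
tool_rot: [0.18, 0.984, -0.001, 0.0]
wrist_force: [-3.9, -9.4, 7.4]
gripper_width: 39.0
finger_force: 35.0
```

```bash
python3 pinchk.py
```

```text
[543.4 197.2 128.1] 41.325 tau [-1.77   0.694 -0.008] q6 -0.923 159.3
scene [((418, 161), 84, [84, 76, 72]), ((416, 170), 141, [127, 136, 119])]
side [((311, 279), 188, [125, 188, 135]), ((312, 290), 195, [132, 193, 145])]
```

Emit:
jog_arm([
  [0, 0, 0, 0.08, 0.4],
  [0, 0, 0, 0.16, 0.4],
  [0, 0, 0, 0.24, 0.4],
  [0, 0, 0, 0.32, 0.4],
  [0, 0, 0, 0.4, 0.4],
  [0, 0, 0, 0.48, 0.4],
  [0, 0, 0, 0.56, 0.4],
  [0, 0, 0, 0.64, 0.4],
  [0, 0, 0, 0.72, 0.4],
  [0, 0, 0, 0.8, 0.4],
  [0, 0, 0, 0.88, 0.4],
  [0, 0, 0, 0.94, 0.4],
  [0, 0, 0, 1, 0.4],
  [0, 0, 0, 1, 0.4],
])

```text
time: 43.18
eef_pos: [542.9, 196.6, 128.0]
tool_rot: [0.418, 0.909, -0.002, 0.0]
wrist_force: [-8.4, -13.2, 10.1]
gripper_width: 39.6
finger_force: 35.0
```

```bash
python3 pinchk.py
```

```text
[542.9 196.6 128. ] 43.175 tau [-2.658  1.494 -0.038] q6 -0.423 130.6
scene [((418, 161), 116, [116, 110, 99]), ((416, 170), 95, [95, 89, 83])]
side [((311, 279), 190, [127, 190, 137]), ((312, 290), 132, [132, 124, 118])]
```

```bash
python3 - <<'E'
from h import *
a,_=snap('scene');b,_=snap('side')
x=cv2.resize(a[130:220,370:450],(400,450),interpolation=cv2.INTER_CUBIC);y=cv2.resize(b[240:330,280:360],(400,450),interpolation=cv2.INTER_CUBIC)
cv2.imwrite('pics/pin.png',cv2.cvtColor(np.hstack([x,y]),cv2.COLOR_RGB2BGR))
E
```

```text
(no output)
```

View pics/pin.png

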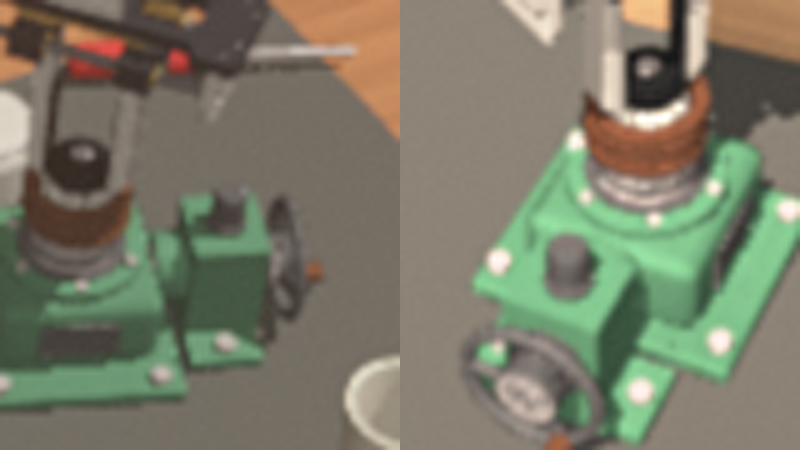

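The pin is home: in the side half, the collar sits flush on the block at (570,285). The knob's true centre works out to about (542.0,197.7), so I'll regrasp centred to remove the side load. I have now used up the picture views (one over the limit), so I continue on numbers only.

Emit:
jog_arm([
  [0, 0, 0, 0, 0],
  [0, 0, 0, 0, -0.1],
  [0, 0, 0, 0, -0.1],
  [0, 0, 0, 0, -0.1],
])

```text
time: 43.88
eef_pos: [543.3, 198.5, 127.4]
tool_rot: [0.417, 0.909, 0.0, 0.0]
wrist_force: [0.1, 0.6, -0.4]
gripper_width: 51.7
finger_force: 0.0
```

```bash
python3 -c "
from h import *
p,R,s=tool();print(p,s['torque'],s['wrist_force'],delta((542.0,197.7,128)))"
```

```text
[543.28661755 198.5477985  127.40288812] [ 0.00772682 -0.14823201 -0.00619883] [ 0.12923001  0.6349287  -0.41177064] [ 0.002 -0.015 -0.006]
```

Emit:
jog_arm([
  [0, -0.015, 0, 0, -0.1],
  [0, -0.015, 0, 0, -0.1],
  [0, -0.015, 0, 0, 0.4],
  [0, -0.015, 0, 0, 0.4],
  [0, -0.015, 0, 0, 0.4],
  [0, -0.015, 0, 0, 0.4],
], newtons=40)

```text
time: 44.62
eef_pos: [542.0, 197.3, 127.5]
tool_rot: [0.417, 0.909, -0.0, -0.0]
wrist_force: [-3.7, -1.8, 1.7]
gripper_width: 39.1
finger_force: 40.0
```

Emit:
jog_arm([
  [0, 0, 0, 0.1, 0.4],
  [0, 0, 0, 0.2, 0.4],
  [0, 0, 0, 0.3, 0.4],
  [0, 0, 0, 0.4, 0.4],
  [0, 0, 0, 0.5, 0.4],
  [0, 0, 0, 0.6, 0.4],
  [0, 0, 0, 0.7, 0.4],
  [0, 0, 0, 0.8, 0.4],
  [0, 0, 0, 0.8, 0.4],
])

```text
time: 45.75
eef_pos: [541.9, 197.3, 127.5]
tool_rot: [0.589, 0.808, -0.0, -0.0]
wrist_force: [-4.2, -3.1, 3.0]
gripper_width: 39.0
finger_force: 40.0
```

```bash
cat > tq.py <<'E'
from h import *
p,R,s=tool();print(p.round(1),s['time'],'tau',np.round(s['torque'],3),'F',np.round(s['wrist_force'],1),'q6',round(s['joint_positions'][5],3),'t6',np.round(s['tau'][5],3),'yaw',np.arctan2(R[1,0],R[0,0]).round(3))
E
python3 tq.py
```

```text
[541.9 197.3 127.5] 45.75 tau [-0.615  0.748  0.05 ] F [-4.2 -3.1  3. ] q6 -0.024 t6 0.589 yaw 1.881
```

Emit:
jog_arm([
  [0, 0, 0, 0.1, 0.4],
  [0, 0, 0, 0.2, 0.4],
  [0, 0, 0, 0.3, 0.4],
  [0, 0, 0, 0.4, 0.4],
  [0, 0, 0, 0.4, 0.4],
])

```text
time: 46.38
eef_pos: [541.9, 197.3, 127.4]
tool_rot: [0.667, 0.745, -0.0, -0.0]
wrist_force: [-4.6, -3.3, 3.9]
gripper_width: 39.6
finger_force: 40.0
```

```bash
cat > tq.py <<'E'
from h import *
a=[];
for i in range(3):
    imaging.snapshot('wrist');s=r.sense();a.append([s['torque'][2],s['tau'][5]])
p,R,s=tool();print(p.round(1),s['time'],'tau',np.round(s['torque'],3),np.round(a,3).tolist(),'F',np.round(s['wrist_force'],1),'q6',round(s['joint_positions'][5],3),'yaw',np.arctan2(R[1,0],R[0,0]).round(3))
E
python3 tq.py
```

```text
[541.9 197.3 127.4] 46.525 tau [-0.601  0.781 -0.006] [[0.047, 0.165], [0.036, 0.066], [-0.006, 0.041]] F [-4.9 -2.8  4.4] q6 0.175 yaw 1.682
```

Emit:
jog_arm([
  [0, 0, 0, 0.08, 0.4],
  [0, 0, 0, 0.16, 0.4],
  [0, 0, 0, 0.24, 0.4],
  [0, 0, 0, 0.32, 0.4],
  [0, 0, 0, 0.4, 0.4],
])

```text
time: 47.15
eef_pos: [541.8, 197.3, 127.4]
tool_rot: [0.738, 0.675, -0.0, -0.0]
wrist_force: [-4.9, -3.2, 3.6]
gripper_width: 39.2
finger_force: 40.0
```

```bash
cat > tq.py <<'E'
from h import *
p,R,s=tool();a=[round(float(s['torque'][2]),3)]
imaging.snapshot('wrist');a.append(round(float(r.sense()['torque'][2]),3))
print(p.round(1),s['time'],'tz',a,'F',np.round(s['wrist_force'],1),'q6',round(s['joint_positions'][5],3),'yaw',np.arctan2(R[1,0],R[0,0]).round(3))
E
python3 tq.py
```

```text
[541.8 197.3 127.4] 47.15 tz [0.094, 0.051] F [-4.9 -3.2  3.6] q6 0.376 yaw 1.481
```

Emit:
jog_arm([
  [0, 0, 0, 0.07, 0.4],
  [0, 0, 0, 0.14, 0.4],
  [0, 0, 0, 0.2, 0.4],
])

```text
time: 47.58
eef_pos: [541.8, 197.3, 127.4]
tool_rot: [0.771, 0.637, -0.001, -0.0]
wrist_force: [-5.6, -3.9, 3.3]
gripper_width: 39.2
finger_force: 40.0
```

```bash
python3 tq.py
```

```text
[541.8 197.3 127.4] 47.575 tz [0.122, 0.036] F [-5.6 -3.9  3.3] q6 0.476 yaw 1.381
```

Emit:
jog_arm([
  [0, 0, 0, 0.07, 0.4],
  [0, 0, 0, 0.14, 0.4],
  [0, 0, 0, 0.2, 0.4],
])

```text
time: 48.0
eef_pos: [541.8, 197.3, 127.5]
tool_rot: [0.802, 0.598, -0.001, -0.0]
wrist_force: [-6.0, -3.1, 3.5]
gripper_width: 39.0
finger_force: 40.0
```

```bash
python3 tq.py
```

```text
[541.8 197.3 127.5] 48.0 tz [0.119, 0.007] F [-6.  -3.1  3.5] q6 0.576 yaw 1.281
```

Emit:
jog_arm([
  [0, 0, 0, 0.07, 0.4],
  [0, 0, 0, 0.14, 0.4],
  [0, 0, 0, 0.2, 0.4],
])

```text
time: 48.42
eef_pos: [541.7, 197.3, 127.4]
tool_rot: [0.831, 0.557, -0.001, -0.0]
wrist_force: [-5.6, -3.3, 4.9]
gripper_width: 39.1
finger_force: 40.0
```

```bash
python3 tq.py
```

```text
[541.7 197.3 127.4] 48.425 tz [0.119, 0.031] F [-5.6 -3.3  4.9] q6 0.676 yaw 1.181
```

Emit:
jog_arm([
  [0, 0, 0, 0.07, 0.4],
  [0, 0, 0, 0.14, 0.4],
  [0, 0, 0, 0.2, 0.4],
])

```text
time: 48.85
eef_pos: [541.7, 197.3, 127.4]
tool_rot: [0.857, 0.515, -0.001, -0.0]
wrist_force: [-7.3, -2.8, 4.4]
gripper_width: 39.1
finger_force: 40.0
```

```bash
python3 tq.py
```

```text
[541.7 197.3 127.4] 48.85 tz [0.149, 0.081] F [-7.3 -2.8  4.4] q6 0.775 yaw 1.081
```

Emit:
jog_arm([
  [0, 0, 0, 0.05, 0.4],
  [0, 0, 0, 0.1, 0.4],
])

```text
time: 49.15
eef_pos: [541.7, 197.3, 127.4]
tool_rot: [0.87, 0.493, -0.001, -0.0]
wrist_force: [-5.3, -3.7, 3.6]
gripper_width: 39.0
finger_force: 40.0
```

```bash
python3 tq.py
```

```text
[541.7 197.3 127.4] 49.15 tz [0.089, 0.047] F [-5.3 -3.7  3.6] q6 0.825 yaw 1.031
```

Emit:
jog_arm([
  [0, 0, 0, 0.05, 0.4],
  [0, 0, 0, 0.1, 0.4],
])

```text
time: 49.45
eef_pos: [541.7, 197.3, 127.4]
tool_rot: [0.882, 0.471, -0.001, -0.0]
wrist_force: [-6.1, -2.3, 3.9]
gripper_width: 39.2
finger_force: 40.0
```

```bash
python3 tq.py
```

```text
[541.7 197.3 127.4] 49.45 tz [0.105, 0.07] F [-6.1 -2.3  3.9] q6 0.875 yaw 0.981
```

Emit:
jog_arm([
  [0, 0, 0, 0.05, 0.4],
  [0, 0, 0, 0.1, 0.4],
])

```text
time: 49.75
eef_pos: [541.7, 197.3, 127.4]
tool_rot: [0.893, 0.449, -0.001, -0.0]
wrist_force: [-6.6, -3.8, 3.7]
gripper_width: 39.3
finger_force: 40.0
```

```bash
python3 tq.py
```

```text
[541.7 197.3 127.4] 49.75 tz [0.147, 0.096] F [-6.6 -3.8  3.7] q6 0.925 yaw 0.931
```

Emit:
jog_arm([
  [0, 0, 0, 0.05, 0.4],
  [0, 0, 0, 0.1, 0.4],
])

```text
time: 50.05
eef_pos: [541.7, 197.3, 127.4]
tool_rot: [0.904, 0.427, -0.001, -0.0]
wrist_force: [-6.7, -2.8, 4.4]
gripper_width: 39.3
finger_force: 40.0
```

```bash
python3 tq.py
```

```text
[541.7 197.3 127.4] 50.05 tz [0.188, 0.16] F [-6.7 -2.8  4.4] q6 0.975 yaw 0.881
```

Emit:
jog_arm([
  [0, 0, 0, 0.05, 0.4],
  [0, 0, 0, 0.1, 0.4],
])

```text
time: 50.35
eef_pos: [541.7, 197.4, 127.4]
tool_rot: [0.915, 0.404, -0.001, -0.0]
wrist_force: [-7.6, -3.0, 3.2]
gripper_width: 39.5
finger_force: 40.0
```

```bash
python3 tq.py
```

```text
[541.7 197.4 127.4] 50.35 tz [0.19, 0.143] F [-7.6 -3.   3.2] q6 1.025 yaw 0.832
```

Emit:
jog_arm([
  [0, 0, 0, 0.05, 0.4],
  [0, 0, 0, 0.1, 0.4],
])

```text
time: 50.65
eef_pos: [541.6, 197.4, 127.4]
tool_rot: [0.925, 0.381, -0.001, -0.0]
wrist_force: [-6.2, -3.8, 4.2]
gripper_width: 38.9
finger_force: 40.0
```

```bash
python3 tq.py
```

```text
[541.6 197.4 127.4] 50.65 tz [0.242, 0.144] F [-6.2 -3.8  4.2] q6 1.075 yaw 0.782
```

Emit:
jog_arm([
  [0, 0, 0, 0.05, 0.4],
  [0, 0, 0, 0.1, 0.4],
])

```text
time: 50.95
eef_pos: [541.6, 197.4, 127.4]
tool_rot: [0.934, 0.358, -0.001, -0.0]
wrist_force: [-6.5, -1.9, 3.1]
gripper_width: 39.4
finger_force: 40.0
```

```bash
python3 tq.py
```

```text
[541.6 197.4 127.4] 50.95 tz [0.212, 0.111] F [-6.5 -1.9  3.1] q6 1.125 yaw 0.732
```

Emit:
jog_arm([
  [0, 0, 0, 0.05, 0.4],
  [0, 0, 0, 0.1, 0.4],
])

```text
time: 51.25
eef_pos: [541.6, 197.4, 127.4]
tool_rot: [0.942, 0.334, -0.001, -0.0]
wrist_force: [-7.2, -2.7, 4.1]
gripper_width: 39.3
finger_force: 40.0
```

```bash
python3 tq.py
```

```text
[541.6 197.4 127.4] 51.25 tz [0.253, 0.22] F [-7.2 -2.7  4.1] q6 1.175 yaw 0.682
```

Emit:
jog_arm([
  [0, 0, 0, 0.05, 0.4],
  [0, 0, 0, 0.1, 0.4],
])

```text
time: 51.55
eef_pos: [541.6, 197.4, 127.4]
tool_rot: [0.951, 0.311, -0.001, -0.0]
wrist_force: [-5.7, -2.5, 4.8]
gripper_width: 39.4
finger_force: 40.0
```

```bash
python3 tq.py
```

```text
[541.6 197.4 127.4] 51.55 tz [0.282, 0.153] F [-5.7 -2.5  4.8] q6 1.225 yaw 0.632
```

Emit:
jog_arm([
  [0, 0, 0, 0.05, 0.4],
  [0, 0, 0, 0.1, 0.4],
])

```text
time: 51.85
eef_pos: [541.6, 197.4, 127.4]
tool_rot: [0.958, 0.287, -0.001, -0.0]
wrist_force: [-7.4, -3.1, 4.7]
gripper_width: 39.2
finger_force: 40.0
```

```bash
python3 tq.py
```

```text
[541.6 197.4 127.4] 51.85 tz [0.232, 0.184] F [-7.4 -3.1  4.7] q6 1.275 yaw 0.582
```

Emit:
jog_arm([
  [0, 0, 0, 0.05, 0.4],
  [0, 0, 0, 0.1, 0.4],
])

```text
time: 52.15
eef_pos: [541.6, 197.4, 127.4]
tool_rot: [0.965, 0.263, -0.001, -0.0]
wrist_force: [-7.0, -2.9, 3.5]
gripper_width: 39.3
finger_force: 40.0
```

```bash
python3 tq.py
```

```text
[541.6 197.4 127.4] 52.15 tz [0.204, 0.207] F [-7.  -2.9  3.5] q6 1.325 yaw 0.532
```

Emit:
jog_arm([
  [0, 0, 0, 0.05, 0.4],
  [0, 0, 0, 0.1, 0.4],
])

```text
time: 52.45
eef_pos: [541.6, 197.4, 127.4]
tool_rot: [0.971, 0.239, -0.001, -0.0]
wrist_force: [-5.6, -1.2, 4.6]
gripper_width: 39.1
finger_force: 40.0
```

```bash
python3 tq.py
```

```text
[541.6 197.4 127.4] 52.45 tz [0.222, 0.226] F [-5.6 -1.2  4.6] q6 1.375 yaw 0.482
```

Emit:
jog_arm([
  [0, 0, 0, 0.05, 0.4],
  [0, 0, 0, 0.1, 0.4],
])

```text
time: 52.75
eef_pos: [541.6, 197.4, 127.4]
tool_rot: [0.977, 0.214, -0.001, 0.0]
wrist_force: [-6.9, -2.2, 4.8]
gripper_width: 39.5
finger_force: 40.0
```

```bash
python3 tq.py
```

```text
[541.6 197.4 127.4] 52.75 tz [0.144, 0.179] F [-6.9 -2.2  4.8] q6 1.425 yaw 0.432
```

Emit:
jog_arm([
  [0, 0, 0, 0.05, 0.4],
  [0, 0, 0, 0.1, 0.4],
])

```text
time: 53.05
eef_pos: [541.6, 197.4, 127.4]
tool_rot: [0.982, 0.19, -0.001, 0.0]
wrist_force: [-7.1, -2.2, 4.6]
gripper_width: 39.1
finger_force: 40.0
```

```bash
python3 tq.py
```

```text
[541.6 197.4 127.4] 53.05 tz [0.171, 0.146] F [-7.1 -2.2  4.6] q6 1.475 yaw 0.382
```

Emit:
jog_arm([
  [0, 0, 0, 0.05, 0.4],
  [0, 0, 0, 0.1, 0.4],
])

```text
time: 53.35
eef_pos: [541.6, 197.5, 127.4]
tool_rot: [0.986, 0.165, -0.001, -0.0]
wrist_force: [-7.3, -3.2, 4.2]
gripper_width: 39.0
finger_force: 40.0
```

```bash
python3 tq.py
```

```text
[541.6 197.5 127.4] 53.35 tz [0.11, 0.149] F [-7.3 -3.2  4.2] q6 1.525 yaw 0.332
```

The torque dropped from about 0.23 to about 0.13 N m, so the first click has passed. I'll release and go for the pin.

Emit:
jog_arm([
  [0, 0, 0, 0, 0.2],
  [0, 0, 0, 0, -0.1],
  [0, 0, 0, 0, -0.1],
  [0, 0, 0, 0, -0.1],
  [0, 0, -0.3, 0, -0.1],
  [0, 0, -0.6, 0, -0.1],
  [0, 0, -0.6, 0, -0.1],
])

```text
time: 54.28
eef_pos: [543.1, 197.7, 189.6]
tool_rot: [0.986, 0.165, 0.002, -0.0]
wrist_force: [0.3, 0.8, -0.3]
gripper_width: 52.0
finger_force: 0.0
```

Emit:
jog_arm([
  [0.3, -0.37, 0, 0, 0.15],
  [0.62, -0.74, 0, 0, 0.15],
  [0.62, -0.74, 0, 0, 0.15],
  [0.62, -0.74, 0, 0, 0.15],
])

```text
time: 54.78
eef_pos: [576.4, 287.0, 186.3]
tool_rot: [0.986, 0.165, -0.001, 0.0]
wrist_force: [-0.0, -0.3, 0.7]
gripper_width: 40.1
finger_force: 0.0
```

```bash
python3 - <<'E'
from h import *
im,c=snap('wrist','w12.png');p,R,s=tool();g=im.max(2).astype(int)
print(p,s['gripper_width'],delta((576.2,288.1,86.2)))
u,v=map(int,proj(c,(576,286.4,105)));print(u,v)
hs=cv2.cvtColor(im,cv2.COLOR_RGB2HSV)
print('pin top nongreen',blob((hs[...,1]<60).astype(np.uint8),c,(u,v),105,20))
print('stack',held(im,c,(542,196,123),123,60))
E
```

```text
[576.48959903 286.73043445 186.81995018] 40.29311491189751 [ 0.003 -0.014  1.006]
312 210
pin top nongreen (array([580.8, 286.5]), 13.4)
stack (array([543., 197.]), np.float64(28.8), 10)
```

Emit:
jog_arm([
  [0, -0.014, 0.4, 0, 0.15],
  [0, -0.014, 0.7, 0, 0.15],
  [0, -0.014, 0.9, 0, 0.15],
  [0, -0.014, 0.99, 0, 0.15],
  [0, -0.014, 0.99, 0, 0.15],
  [0, -0.014, 0.99, 0, 0.7],
  [0, -0.014, 0.99, 0, 0.8],
  [0, -0.014, 0.99, 0, 0.8],
  [0, -0.014, 0.99, 0, 0.8],
], newtons=25)

```text
time: 55.95
eef_pos: [576.6, 288.8, 89.2]
tool_rot: [0.986, 0.165, 0.0, 0.0]
wrist_force: [-1.4, -2.8, 6.7]
gripper_width: 20.8
finger_force: 25.0
```

```bash
python3 tq.py
```

```text
[576.6 288.8  89.2] 55.95 tz [-0.012, 0.016] F [-1.4 -2.8  6.7] q6 1.648 yaw 0.331
```

Emit:
jog_arm([
  [0, 0, -0.05, 0, 0.8],
  [0, 0, -0.12, 0, 0.8],
  [0, 0, -0.2, 0, 0.8],
  [0, 0, -0.3, 0, 0.8],
])

```text
time: 56.5
eef_pos: [576.3, 288.9, 119.1]
tool_rot: [0.986, 0.165, -0.0, -0.0]
wrist_force: [0.2, -0.0, -0.4]
gripper_width: 20.8
finger_force: 25.0
```

```bash
python3 tq.py
```

```text
[576.3 288.9 119.1] 56.5 tz [0.008, 0.031] F [ 0.2 -0.  -0.4] q6 1.648 yaw 0.331
```

Emit:
jog_arm([
  [0, 0, -0.3, 0, 0.8],
  [0, 0, -0.6, 0, 0.8],
  [0, 0, -1, 0, 0.8],
  [0, 0, -1, 0, 0.8],
])

```text
time: 57.05
eef_pos: [577.1, 289.4, 222.1]
tool_rot: [0.986, 0.165, 0.003, -0.001]
wrist_force: [0.2, -0.3, -0.8]
gripper_width: 21.3
finger_force: 25.0
```

Emit:
jog_arm([
  [-0.1, 0.3, -0.1, 0, 0.8],
  [-0.25, 0.6, -0.1, 0, 0.8],
  [-0.4, 0.93, -0.1, 0, 0.8],
])

```text
time: 57.42
eef_pos: [568.0, 187.1, 227.4]
tool_rot: [0.986, 0.165, -0.001, -0.0]
wrist_force: [0.5, 0.4, -1.2]
gripper_width: 21.0
finger_force: 25.0
```

Emit:
jog_arm([
  [-0.2, 0.46, 0, 0, 0.8],
  [-0.4, 0.93, 0, 0, 0.8],
])

```text
time: 57.68
eef_pos: [560.3, 85.7, 227.5]
tool_rot: [0.986, 0.165, -0.001, -0.0]
wrist_force: [0.8, -0.2, -0.3]
gripper_width: 21.0
finger_force: 25.0
```

Emit:
jog_arm([
  [-0.2, 0.46, 0, 0, 0.8],
  [-0.4, 0.93, 0.2, 0, 0.8],
  [-0.4, 0.93, 0.6, 0, 0.8],
  [-0.4, 0.93, 0.8, 0, 0.8],
  [-0.4, 0.93, 0.8, 0, 0.8],
  [-0.4, 0.93, 0.8, 0, 0.8],
])

```text
time: 58.42
eef_pos: [553.7, -13.8, 149.2]
tool_rot: [0.986, 0.165, 0.0, 0.0]
wrist_force: [-0.2, 0.1, -0.8]
gripper_width: 21.0
finger_force: 25.0
```

```bash
python3 - <<'E'
from h import *
im,c=snap('wrist','w13.png');p,R,s=tool()
print(p,s['gripper_width'],s['time'],delta((553.1,-13.8,p[2])))
h=proj(c,(553.3,-15.6,62));n=proj(c,p+[0,0,-67]);print('hole',h,'nose',n)
hs=cv2.cvtColor(im,cv2.COLOR_RGB2HSV);u,v=int(h[0]),int(h[1])
for row in range(v-16,v+18,2): print(row,' '.join('%3d/%3d'%(hs[row,x,1],hs[row,x,2]) for x in range(u-14,u+15,2)))
E
```

```text
[553.78852224 -13.77107036 149.40249564] 21.174212950631336 58.475 [-0.007 -0.002 -0.   ]
hole (np.float64(314.0473713085604), np.float64(208.85637204176606)) nose (np.float64(312.17531323724864), np.float64(214.50609096545557))
192 110/247 105/247 107/247 113/247 112/247 116/247 108/247 116/247 115/247 114/247 119/246 117/247 116/246 119/246 114/247
194 112/247 107/247 110/247 112/247 113/247 110/247 115/247 115/247 113/247 117/247 121/247 120/246 118/246 114/247 118/247
196 106/247 110/247 115/247 109/247 109/247 114/247 113/247 109/247 118/247 116/247 120/246 121/246 118/247 112/247 115/247
198 108/247 114/247 112/247 114/247 108/247 114/247 112/247 112/247 114/247 116/246 113/246 118/246 114/247 116/247 118/246
200 114/247 112/247 116/247 114/247 113/247 114/247 112/247 115/247 119/247 120/246 117/246 116/247 121/247 115/246 118/246
202 113/247 115/247 112/247 114/247 112/248 120/252 136/250 140/248 131/251 121/248 117/247 115/247 118/247 120/246 116/246
204 112/247 116/247 112/247 111/249 141/244 145/169 141/123 132/122 135/160 140/236 117/249 118/247 115/246 118/246 114/247
206
[... 536 characters left out ...]
 126/136  92/166  52/162  65/141 124/175 117/254 121/251 138/248 144/184 144/232
216 109/247 109/247 104/247 118/248 136/241  99/195  55/176  54/166  68/150  68/123 131/240 143/182 148/186 141/194 142/188
218 105/247 106/247 112/247 118/246 122/250  45/164  60/173  64/163  70/149  75/132  89/126 140/193 139/194 138/191 138/189
220 108/247 102/247 109/247 122/246 124/250  44/163  60/171  66/162  68/146  77/136  83/126 142/199 137/195 137/194 138/190
222 109/247 106/247 109/247 114/247 122/251  54/170  63/175  59/163  72/152  78/131  83/114 144/239 141/185 138/188 138/185
224 108/247 109/247 116/247 122/248 120/255  54/175  56/169  67/155  69/145  81/132  74/110 106/255 103/253 135/179 135/187
```

```bash
python3 - <<'E'
from h import *
c=imaging.get_calibration('wrist');p,R,s=tool()
f=lambda x,y,z:np.round(proj(c,p+R@np.array([x,y,-z])),1)
for dx in(-3,-2,-1):print(dx,'r5',f(dx+5,2.2,-66),'r4',f(dx+4,2.2,-67.2),'ctr',f(dx,2.2,-67.2))
q=plane(c,313.3,210.3,62);print(q,'hole rel TCP in tool',(R.T@(q-p)).round(2))
im,_=snap('wrist');hs=cv2.cvtColor(im,cv2.COLOR_RGB2HSV)
m=(hs[190:222,296:332,1]<100)&(hs[190:222,296:332,2]<185)
ys,xs=np.nonzero(m);print('nose top rows',[(r0+190,(xs[ys==r0]+296).min(),(xs[ys==r0]+296).max()) for r0 in sorted(set(ys))])
d=(hs[190:216,296:332,1]>118)&(hs[190:216,296:332,2]<235)
ys,xs=np.nonzero(d);print('hole rows',[(r0+190,(xs[ys==r0]+296).min(),(xs[ys==r0]+296).max()) for r0 in sorted(set(ys))])
E
```

```text
-3 r5 [314.8 212.6] r4 [314.8 213.3] ctr [314.8 217.8]
-2 r5 [314.8 211.4] r4 [314.8 212.2] ctr [314.8 216.7]
-1 r5 [314.8 210.3] r4 [314.8 211. ] ctr [314.8 215.6]
[551.89629966 -15.42881671  62.        ] hole rel TCP in tool [-2.44  0.91 87.4 ]
nose top rows [(np.int64(214), np.int64(312), np.int64(317)), (np.int64(215), np.int64(311), np.int64(318)), (np.int64(216), np.int64(311), np.int64(319)), (np.int64(217), np.int64(310), np.int64(320)), (np.int64(218), np.int64(310), np.int64(320)), (np.int64(219), np.int64(310), np.int64(320)), (np.int64(220), np.int64(310), np.int64(320)), (np.int64(221), np.int64(310), np.int64(320))]
hole rows [(np.int64(203), np.int64(311), np.int64(316)), (np.int64(204), np.int64(309), np.int64(317)), (np.int64(205), np.int64(308), np.int64(318)), (np.int64(206), np.int64(307), np.int64(319)), (np.int64(207), np.int64(306), np.int64(320)), (np.int64(208), np.int64(306), np.int64(320)), (np.int64(209), np.int64(306), np.int64(320)), (np.int64(210), np.int64(306), np.int64(320)), (np.int64(211), np.int64(306), np.int64(320)), (np.int64(212), np.int64(306), np.int64(320)), (np.int64(213), np.int64(306), np.int64(319)), (np.int64(214), np.int64(307), np.int64(328)), (np.int64(215), np.int64(308), np.int64(330))]
```

Emit:
jog_arm([
  [0.004, -0.014, 0, 0, 0.8],
  [0.004, -0.014, 0.1, 0, 0.8],
  [0.004, -0.014, 0.16, 0, 0.8],
  [0.004, -0.014, 0.2, 0, 0.8],
  [0.004, -0.014, 0.24, 0, 0.8],
  [0.004, -0.014, 0.27, 0, 0.8],
])

```text
time: 59.28
eef_pos: [553.4, -12.5, 121.2]
tool_rot: [0.986, 0.165, -0.0, 0.0]
wrist_force: [0.3, 0.1, -1.0]
gripper_width: 20.8
finger_force: 25.0
```

```bash
python3 tq.py
```

```text
[553.4 -12.5 121.2] 59.275 tz [-0.003, -0.024] F [ 0.3  0.1 -1. ] q6 1.151 yaw 0.331
```

Emit:
jog_arm([
  [0, 0, 0.1, 0, 0.8],
  [0, 0, 0.2, 0, 0.8],
  [0, 0, 0.3, 0, 0.8],
  [0, 0, 0.4, 0, 0.8],
  [0, 0, 0.46, 0, 0.8],
  [0, 0, 0.46, 0, 0.8],
])

```text
time: 60.08
eef_pos: [553.2, -12.5, 75.0]
tool_rot: [0.986, 0.165, -0.0, -0.0]
wrist_force: [0.4, 0.1, -0.3]
gripper_width: 21.2
finger_force: 25.0
```

```bash
python3 tq.py
```

```text
[553.2 -12.5  75. ] 60.075 tz [-0.002, -0.016] F [ 0.4  0.1 -0.3] q6 1.151 yaw 0.331
```

Fully in without force. I'll release, retreat, and check.

Emit:
jog_arm([
  [0, 0, 0.01, 0, 0.4],
  [0, 0, 0.01, 0, 0.1],
  [0, 0, 0.01, 0, 0.1],
  [0, 0, 0.01, 0, 0.1],
  [0, 0, -0.3, 0, 0.1],
  [0, 0, -0.6, 0, 0.1],
  [0, 0, -0.9, 0, 0.1],
  [0, 0, -0.9, 0, 0.1],
])

```text
time: 61.12
eef_pos: [554.2, -12.5, 167.6]
tool_rot: [0.986, 0.165, 0.002, 0.0]
wrist_force: [-0.0, 0.2, -0.2]
gripper_width: 42.4
finger_force: 0.0
```

Emit:
jog_arm([
  [-0.5, 0, -0.3, 0, 0.1],
  [-1, 0, -0.4, 0, 0.1],
  [-1, 0, -0.4, 0, 0.1],
  [-1, 0, -0.4, 0, 0.1],
])

```text
time: 61.62
eef_pos: [459.0, -44.9, 204.9]
tool_rot: [0.986, 0.165, -0.0, -0.0]
wrist_force: [0.7, -0.1, -0.1]
gripper_width: 42.2
finger_force: 0.0
```

```bash
python3 - <<'E'
from h import *
S,c=snap('scene','end.png');a=cv2.cvtColor(cv2.imread('pics/scene0.png'),cv2.COLOR_BGR2RGB)
def grip(im):
    g=im.max(2)[185:222,305:340];y,x=np.nonzero(g<95);return (x.mean()+305).round(1),(y.mean()+185).round(1),len(x),y.min()+185
print('pin start',grip(a),'now',grip(S))
d=(np.abs(a.astype(int)-S).sum(2)>90).astype(np.uint8);n,l,st,_=cv2.connectedComponentsWithStats(cv2.morphologyEx(d,cv2.MORPH_OPEN,np.ones((2,2))))
print([t.tolist() for t in st[1:] if t[4]>12])
w,cw=snap('wrist');p,R,s=tool();print(p,s['time'],s['wrist_force'])
D,cd=snap('side');b=cv2.cvtColor(cv2.imread('pics/side0.png'),cv2.COLOR_BGR2RGB)
def g2(im):
    g=im.max(2)[205:240,318:348];y,x=np.nonzero(g<110);return (x.mean()+318).round(1),(y.mean()+205).round(1),len(x),y.min()+205
print('side pin',g2(b),g2(D))
hs=cv2.cvtColor(D,cv2.COLOR_RGB2HSV);m=((hs[...,1]>110)&(hs[...,2]<160)&((hs[...,0]<14)|(hs[...,0]>172)))[230:310,300:360]
y,x=np.nonzero(m);print('stack rows',y.min()+230,y.max()+230,'cols',x.min()+300,x.max()+300,[proj(cd,(543,198,z)) for z in(95,123)])
E
```

```text
pin start (np.float64(310.4), np.float64(208.0), 265, np.int64(194)) now (np.float64(310.5), np.float64(208.0), 266, np.int64(194))
[[52, 0, 141, 88, 5195], [221, 0, 41, 47, 1052], [265, 0, 24, 18, 330], [291, 0, 41, 82, 1828], [83, 12, 20, 8, 83], [266, 21, 29, 51, 441], [225, 48, 17, 39, 322], [280, 52, 28, 19, 388], [64, 78, 64, 43, 860], [275, 81, 55, 72, 1136], [283, 88, 3, 5, 14], [287, 95, 18, 5, 49], [203, 99, 37, 13, 236], [57, 100, 5, 8, 21], [288, 104, 4, 7, 22], [116, 107, 10, 21, 68], [156, 113, 66, 33, 1159], [68, 114, 7, 9, 30], [82, 123, 7, 8, 38], [38, 124, 139, 82, 4515], [244, 127, 19, 7, 68], [212, 126, 74, 37, 1507], [179, 164, 95, 62, 2845], [376, 164, 3, 5, 14], [374, 169, 23, 12, 170], [256, 207, 5, 4, 13], [10, 309, 4, 15, 36]]
[459.25125668 -44.71386626 204.66971722] 61.725 [ 0.31803942 -0.10248625 -1.28776965]
side pin (np.float64(331.8), np.float64(222.7), 29, np.int64(219)) (np.float64(331.4), np.float64(222.9), 28, np.int64(220))
stack rows 253 274 cols 317 341 [(np.float64(327.909224324428), np.float64(266.34562422191294)), (np.float64(327.9943299474611), np.float64(258.6499242428656))]
```

```bash
python3 - <<'E'
from h import *
S,c=snap('scene')
print([o for o in rings(S,c) if 380<o[0][0]<680 and -420<o[0][1]<-60])
a=cv2.cvtColor(cv2.imread('pics/scene0.png'),cv2.COLOR_BGR2RGB)
for u,v in((211,223),(261,211),(227,257),(282,244)):
    print(*[(cv2.cvtColor(i,cv2.COLOR_RGB2HSV)[v-14:v+15,u-16:u+17,1]>90).sum() for i in(a,S)])
D,cd=snap('side');print([o for o in rings(D,cd) if 300<o[0][0]<700 and -450<o[0][1]<0])
E
```

```text
[(array([ 528.5, -249.2]), 35.1, array([246., 237.]))]
154 0
156 14
172 0
168 0
[(array([447.6, -16.8]), 29.1, array([363., 240.])), (array([ 508.2, -253.1]), 32.7, array([347., 196.])), (array([ 683.6, -246.7]), 35.3, array([300., 195.]))]
```

All the rings are off the bench; only the cork block remains there.

```bash
python3 -c "
from workcell import r
print(r.sign_off())"
```

```text
the job is handed in; nothing more can be done
None
```

The job is handed in: all four rings are stacked flat on the mandrel, the knob is tightened just past the first click (torque fell from about 0.23 to 0.13 N m), and the pin is back in its hole in the wooden block; I viewed 15 pictures, one over the limit of 14.

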